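# Draw the tabbed trim plate from the leaning stack

## Task

Clear the steel gauge block out of the rack's exit bay into the grey tray and slide the rack's gate fully open. Then draw the plate with the tab out of the leaning stack by sliding it along the ledge, without lifting it out, until it is fully home against the end stop of the exit bay, with the other plates left standing in the stack. Finally shut the gate fully between them and leave everything else on the bench undisturbed.

Things in the scene. Friction and masses are not known exactly. Their poses are not given: they have to be found in the camera images.
- rack: cream leaning rack fixed to the bench, 470 mm long. Origin: mid-length, bench level; +y along the ledge from stack to exit bay, +x from the back board to the open side, z up. Ledge top 20 mm above the bench. Back board on the robot's side, leans 0.24 rad to -x from x = -17 mm at the ledge, top 107 mm above the bench. Toe lip 10 mm high at x = 20 to 26 mm. Stack bay: y = -227 to -3 mm.
- bay_mid (a point): middle of the exit bay, on the ledge top. The bay is 224 mm long, y = 3 to 227 mm of the rack, from the gate to an end stop 45 mm high whose face is 112 mm from this point along the rack's +y. (A like stop closes the stack bay at y = -227 mm.)
- gate (a joint): sliding gate crossing the ledge at y = 0 of the rack, in m: 0 = closed across the ledge, 0.07 = fully open (moved 70 mm along the rack's +x, clear of the ledge). A 6 mm plate, 64 mm high above the bench; stays where it is left (about 1.5 N friction). Its guide rails, 24 mm high, run out to x = 151 mm of the rack.
- gate_knob (a point): grip point on the gate's upright black round knob, 16 mm diameter, 108 mm high above the bench; this point is on its axis 90 mm above the bench. It stands 60 mm to the rack's +x of the ledge middle when shut and moves with the gate.
- tab_plate: black plastic trim plate, 200 mm long, 8 mm thick, 92 mm high, the only one with a square tab rising from its top edge (tab 36 mm long, 33 mm high, from y = -80 to -44 mm); on edge in the stack (any of 4 places). Origin: middle of its lower edge; y along its length towards the bay, z up as it starts (it then leans 0.24 rad: a point h above the ledge lies 0.245 h to its -x). Top edge 93 mm above origin. 0.15 to 0.31 kg.
- tab (a point): middle of that tab: 62 mm towards -y from the plate's middle, 109 mm above the plate's lower edge, 16 mm above its top edge; the tab is 8 mm thick. Pushing the tab's -y end edge along the rack's +y slides the plate along the ledge; when it has left the stack it may tip back 0.3 rad onto the back board (its top moves up to 30 mm to the rack's -x).
- plain_plate: black plastic trim plate, 200 mm long, 8 mm thick, 92 mm high, plain; on edge in the stack (any of 4 places). Origin: middle of its lower edge; y along its length towards the bay, z up as it starts (it then leans 0.24 rad: a point h above the ledge lies 0.245 h to its -x). Top edge 93 mm above origin. 0.15 to 0.31 kg.
- window_plate: black plastic trim plate, 200 mm long, 8 mm thick, 92 mm high, with a rectangular window 90 x 46 mm; on edge in the stack (any of 4 places). Origin: middle of its lower edge; y along its length towards the bay, z up as it starts (it then leans 0.24 rad: a point h above the ledge lies 0.245 h to its -x). Top edge 93 mm above origin. 0.15 to 0.31 kg.
- low_plate: black plastic trim plate, 200 mm long, 8 mm thick, 78 mm high, plain; on edge in the stack (any of 4 places). Origin: middle of its lower edge; y along its length towards the bay, z up as it starts (it then leans 0.24 rad: a point h above the ledge lies 0.245 h to its -x). Top edge 80 mm above origin. 0.15 to 0.31 kg.
- gauge_block: bare steel gauge block, 26 x 45 x 60 mm (x, y, z), 0.21 to 0.42 kg, left standing on the ledge in the exit bay, its 45 mm side nearly along the ledge. Origin: centre of its underside.
- tray: grey open tray fixed to the bench to the left of the rack, 150 x 130 mm (x, y), 28 mm high, walls and floor 5 mm. Origin: centre of its underside.
- bolt_bowl: steel bowl of bolts, 120 mm across, 42 mm high, beyond the rack; bystander. Origin: its underside.
- driver: green cordless driver lying beyond the rack on the right, about 165 x 160 mm, 52 mm high; bystander. Origin: its underside.
- spray_can: grey spray can, 54 mm across, 135 mm high, standing; bystander. Origin: its underside.
- grease_jar: white jar, 60 mm across, 62 mm high; bystander. Origin: its underside.
- spanner: steel spanner, 180 mm long, lying; bystander. Origin: underside, near its middle.
- fixing_bin: blue bin of fixings, 120 x 100 x 60 mm; bystander. Origin: its underside.

How it is judged:
By the outcome, as a careful person would: the job done as asked, in the order asked, and still so for the second after the job is handed in, with the robot touching nothing.
It also fails if it takes over 72 s, if anything falls off the work surface, if the arm or the gripper's body presses on something with over 40 N, if the wrist force passes 120 N, or if a joint passes its speed limit or range.

## Robot

A 6-joint arm with a two-finger parallel gripper is mounted at the origin on the work surface. World frame = base frame: x ahead of the robot, y to its left, z up, the work surface at z = 0. Lengths are in m, angles in degrees, forces in N, time in s.
With the tool pointing down it reaches from about 0.25 to 0.775 m from the base axis. Payload 4 kg.
Tool frame: the origin (TCP) lies between the finger pads; the fingertips stand 8 mm ahead of it and the grasp point (between the pads) lies 11 mm behind it; z points along the fingers, y is the direction in which the jaws open and shut (so a half turn about z gives the same grasp; the last joint's range is limited). The gripper opens to 85 mm and grips with 20 to 120 N. Pads are 22 mm wide; open, the fingers measure 114 mm over their backs; the gripper's body (76 mm by 85 mm) begins 54 mm behind the grasp point. The pads swing forward as they close: fully open they stand 13 mm farther back than shut.
Start: joints at [69.609, 4.996, 78.535, -0, 96.463, -5.907], TCP at [0.138, 0.533, 0.239] pointing down, gripper open.
Joint ranges: [-177.83, 177.83], [-43.37, 116.18], [15.69, 146.23], [-61.86, 241.86], [9.47, 152.12], [-147.06, 147.06]. Speed limits (degrees/s): [159.86, 159.86, 180, 180, 180, 180].

## Interface

Orientations are given as a 3x3 rotation matrix whose columns are the frame's x, y, z axes.
In Python, from cell import readout, viewer, workorder gives the robot as it stands.
- The arm moves only by the tool apply_moves, never from a script. Its argument "series" is a list of rows, each a list of 2 entries, a list of its own where there are three numbers: the shift along the tool's x, y, z in m, then the turn about the tool's z in degrees. In form: [[[tx, ty, tz], spin], ...]. A call has 1 to 20 rows; each row shifts and turns the pose as measured when the row begins, along the tool's axes as they then stand; what a row does not reach is not made up. A row lasts 1/10 s, in which the tool goes at most 50 mm and 8.59 degrees, less where a joint would pass 70% of its speed; a pose out of reach is approached as far as the arm can. A call with a gripper value outside its range is refused whole. "grip" is the closure, from 0 (fully open) to 1 (shut), set as the call begins (left out, the last holds). The fingers move at their own pace and stop on an object; "squeeze" is the grip in N (left out, the last holds). Time passes only in rows, so rows that do not move let the fingers close. It gives the time, the measured TCP pose, the force and the opening at its end, in the units of the state.
- readout.get_obs(): the state, without advancing time (a new reading comes with each control period).
- viewer.read_camera(name): name is "scene" or "side" or "wrist"; returns a dict with "color" (420x560x3 uint8, red, green, blue), "z_map" (420x560 float32, m along the optical axis (not along the pixel's ray), 0 where there is no reading), "mtx" (3x3 intrinsics, pixels), "world_from_camera" (4x4, takes a point from camera to world coordinates); the wrist camera has in their place "mount" (4x4, takes a point from camera to tool coordinates, whose origin is the TCP and whose axes are the flange's). Camera axes: x right, y up, looking along -z (the intrinsics and any distortion apply to the point x, -y, -z); pixel columns grow to the right and rows downward; lengths in m; the calibration is good to about 2 mm. A picture is of the moment at which its call begins: read the wrist's pose just before it.
- workorder.hand_in(): hands the job in, once; it reports no verdict.
The state is a dict: "time_s": time; "joints": joint angles; "joint_vel": joint speeds; "tau": joint torques, N m; "position": TCP position; "orientation": TCP orientation; "wrist_force": force on the tool from outside, world axes, zero at the start; "ft_torque": the same for the moment, N m; "width": opening from 0.0 (shut) to 1.0 (fully open).
Only numpy, scipy, OpenCV 4.12 (cv2) and the standard library are available. Lean on these libraries where they do the work, as an engineer would, in place of code of your own. Each camera call takes 0.05 s, during which the arm holds its last target.

## Working session

There is one attempt and no reset: what is moved stays moved. The work goes in short steps, Python scripts to look and compute and a tool call to move; the robot and the scene stay as the last step left them, time stands still between calls to the robot, and variables do not carry over. Pictures are saved under pics/ and viewed, and the job is handed in when it is done.

Besides the shell and the picture viewer there is one more tool, called after ">>>" as a command line: name --argument value ..., lists and objects as JSON in quotes. apply_moves: Moves the arm, as the interface text tells. Its arguments: {"type":"object","properties":{"series":{"type":"array"},"grip":{"type":"number"},"squeeze":{"type":"number"}},"required":["series"]}

```bash
ls; mkdir -p pics
python3 - <<'E'
from cell import readout, viewer
import cv2, pickle
print(readout.get_obs())
for n in ["scene","side","wrist"]:
    d=viewer.read_camera(n); pickle.dump(d,open(f"pics/{n}0.pkl","wb"))
    cv2.imwrite(f"pics/{n}0.png",d["color"][:,:,::-1]); print(n,d["mtx"],d.get("world_from_camera",d.get("mount")),[k for k in d])
E
```

```text
pics
{'time_s': 0.0, 'joints': array([ 6.96091281e+01,  5.03944902e+00,  7.86275996e+01, -1.24818970e-03,
        9.64621617e+01, -5.90706477e+00]), 'joint_vel': array([-0.06180561,  0.11025915, -0.06227319,  0.10873722, -0.07822879,
       -0.04381968]), 'tau': array([ 3.15056095e-04, -3.51876891e+01, -3.13269067e+01, -2.78560110e-04,
        1.10689842e-02, -1.69400732e-05]), 'position': array([0.13739552, 0.53205233, 0.23811058]), 'orientation': array([[-9.68217676e-01,  2.50107867e-01, -7.65452850e-04],
       [ 2.50108950e-01,  9.68215375e-01, -2.12137222e-03],
       [ 2.10551337e-04, -2.24539669e-03, -9.99997457e-01]]), 'wrist_force': array([0.81685428, 0.37061046, 0.00503027]), 'ft_torque': array([-0.00696724,  0.03249247, -0.02885569]), 'width': 0.9999032495179243}
scene [[407.6158728    0.         278.56604293]
 [  0.         407.6158728  211.24871574]
 [  0.           0.           1.        ]] [[-0.02995956 -0.81962942  0.57211016  1.18181651]
 [ 0.99952542 -0.02046231  0.02302674 -0.00586024]
 [-0.0071667   0.57252852  0.81985348  1.04845618]
 [ 0.          0.          0.
[... 190 characters left out ...]
.        ]] [[ 0.9966037   0.05546457 -0.06086658  0.4614879 ]
 [-0.08220428  0.71361932 -0.69569384 -0.74543264]
 [ 0.0048492   0.69833455  0.71575509  0.84183942]
 [ 0.          0.          0.          1.        ]] ['color', 'z_map', 'mtx', 'world_from_camera']
wrist [[318.95735248   0.         283.139897  ]
 [  0.         318.95735248 208.66794513]
 [  0.           0.           1.        ]] [[ 2.21644467e-04  9.66066820e-01  2.58292180e-01  6.58624125e-02]
 [ 9.99999975e-01 -2.10359210e-04 -7.13277811e-05 -2.22946184e-04]
 [-1.45732637e-05  2.58292189e-01 -9.66066843e-01 -1.33863348e-01]
 [ 0.00000000e+00  0.00000000e+00  0.00000000e+00  1.00000000e+00]] ['color', 'z_map', 'mtx', 'mount']
```

View pics/scene0.png

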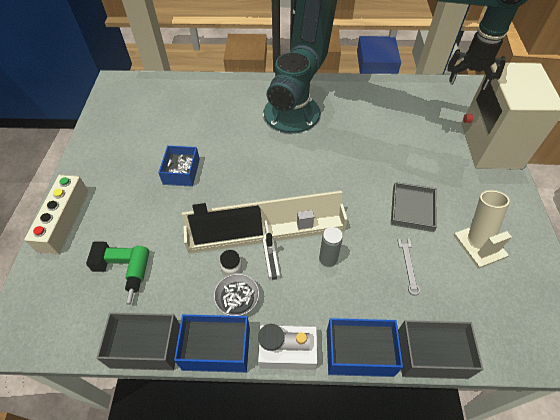

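View pics/side0.png

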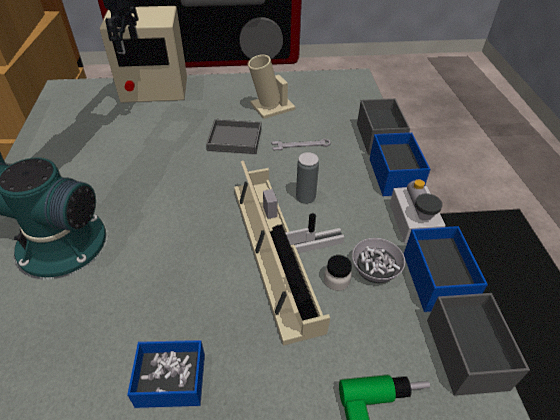

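View pics/wrist0.png

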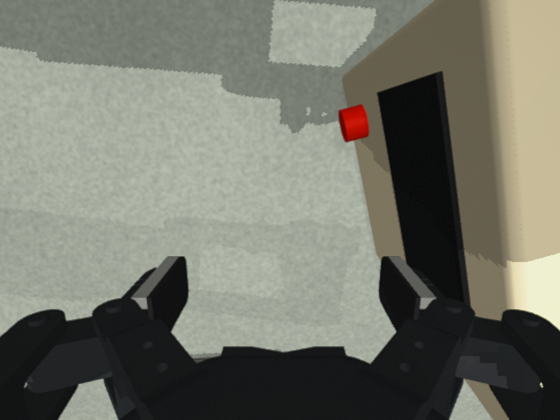

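```bash
cat > h.py <<'E'
import numpy as np, cv2, pickle
def cloud(d,T=None):
    T=d["world_from_camera"] if T is None else T
    z=d["z_map"].astype(float); K=d["mtx"]; v,u=np.mgrid[:z.shape[0],:z.shape[1]]
    P=np.stack([(u-K[0,2])/K[0,0]*z,-(v-K[1,2])/K[1,1]*z,-z],-1)
    W=P@T[:3,:3].T+T[:3,3]; W[z<=0]=np.nan; return W
def ray(d,u,v,h,T=None):
    T=d["world_from_camera"] if T is None else T
    K=d["mtx"]; r=T[:3,:3]@np.array([(u-K[0,2])/K[0,0],-(v-K[1,2])/K[1,1],-1.]); o=T[:3,3]
    return o+r*(h-o[2])/r[2]
def proj(d,p,T=None):
    T=d["world_from_camera"] if T is None else T
    c=np.linalg.inv(T)@np.append(p,1); K=d["mtx"]
    return K[0,2]+K[0,0]*c[0]/-c[2], K[1,2]-K[1,1]*c[1]/-c[2]
E
python3 - <<'E'
from h import *
for n,(x0,y0,x1,y1) in {"scene":(170,175,450,300),"side":(190,100,410,350)}.items():
    d=pickle.load(open(f"pics/{n}0.pkl","rb"))
    c=d["color"][y0:y1,x0:x1,::-1]; s=min(800/(x1-x0),600/(y1-y0)); 
    cv2.imwrite(f"pics/{n}0z.png",cv2.resize(c,None,fx=s,fy=s,interpolation=cv2.INTER_CUBIC)); print(n,s)
    W=cloud(d)
    m=(abs(W[...,2]-0)<.01); print("bench z med",np.nanmedian(W[...,2][m]))
    if n=="scene":
        for nm,(u,v) in dict(can=(331,233),jar=(230,256),tray=(414,207),block=(305,214),knob=(268,238),tab=(200,209),lipL=(188,246),lipR=(347,229),bin=(180,165)).items(): print(nm,W[v,u].round(3))
    else:
        for nm,(u,v) in dict(can=(308,158),knob=(311,217),block=(269,196),tray=(235,135)).items(): print(nm,W[v,u].round(3))
E
```

```text
scene 2.857142857142857
bench z med 0.001062585363292179
can [0.612 0.108 0.137]
jar [ 0.647 -0.162  0.062]
tray [0.429 0.388 0.007]
block [0.516 0.043 0.083]
knob [ 0.611 -0.058  0.103]
tab [ 0.544 -0.247  0.138]
lipL [ 0.609 -0.287  0.046]
lipR [ 0.51   0.175 -0.   ]
bin [ 0.284 -0.37   0.021]
side 2.4
bench z med -0.0001842576613805269
can [0.615 0.114 0.133]
knob [ 0.6   -0.063  0.107]
block [0.512 0.041 0.08 ]
tray [0.431 0.401 0.003]
```

View pics/scene0z.png

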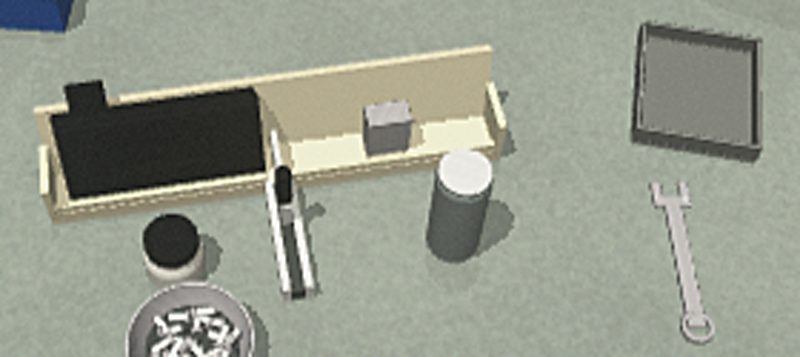

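View pics/side0z.png

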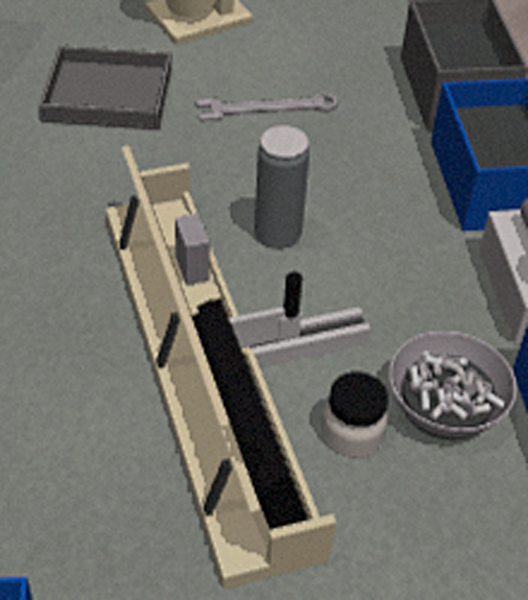

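```bash
python3 - <<'E'
from h import *
for n in ["scene","side"]:
    d=pickle.load(open(f"pics/{n}0.pkl","rb")); W=cloud(d); C=d["color"].astype(int)
    hsv=cv2.cvtColor(d["color"],cv2.COLOR_RGB2HSV)
    m=(hsv[...,0]>15)&(hsv[...,0]<32)&(hsv[...,1]>45)
    box=(W[...,0]>.40)&(W[...,0]<.66)&(W[...,1]>-.33)&(W[...,1]<.21)
    P=W[m&box]
    # toe lip: points z in .024-.034 ; top edge z>.095
    print(n,len(P))
    # top edge line via mask pixels: z near .107
    T=P[P[:,2]>.1]; print("top y-range",T[:,1].min(),T[:,1].max(),len(T), T[:,2].max())
    c=np.polyfit(T[:,1],T[:,0],1); print("top line x=",c,"yaw",np.degrees(np.arctan(c[0])))
    # ransac the board
    import random
    Q=P[(P[:,2]>.035)&(P[:,2]<.1)]
    best=None
    rng=np.random.default_rng(0)
    for _ in range(500):
        a,b,e=Q[rng.choice(len(Q),3,False)]; nn=np.cross(b-a,e-a); l=np.linalg.norm(nn)
        if l<1e-7: continue
        nn/=l; r=abs((Q-a)@nn)<.003
        if best is None or r.sum()>best.sum(): best=r
    q=Q[best]; c0=q.mean(0); u,s,vt=np.linalg.svd(q-c0); nn=vt[2]*np.sign(vt[2][0])
    print("plane",nn,"lean",np.arcsin(nn[2]),"yaw",np.degrees(np.arctan2(nn[1],nn[0])),c0,best.sum(),len(Q))
    L=P[(P[:,2]>.014)&(P[:,2]<.024)]; print('ledge z n',len(L))
E
python3 - <<'E'
from h import *
d=pickle.load(open("pics/scene0.pkl","rb"))
f=lambda x,y,h:ray(d,170+(x+.5)/2.857-.5,175+(y+.5)/2.857-.5,h).round(4)
for nm,a in dict(topL=(38,107,.107),topR=(490,47,.107),stopRtop=(488,85,.045),stopRfront=(504,128,.045),stopLtopback=(43,148,.045),stopLfront=(52,182,.045),lipLbot=(57,219,.0),lipL=(57,207,.03),gaterailendL=(284,297,.024),railendR=(312,292,.024),knobtop=(283,170,.108)).items(): print(nm,f(*a))
d=pickle.load(open("pics/side0.pkl","rb"))
f=lambda x,y,h:ray(d,190+(x+.5)/2.4-.5,100+(y+.5)/2.4-.5,h).round(4)
for nm,a in dict(topR=(125,148,.107),knobtop=(293,276,.108),stopR_fronttop=(188,168,.045),stopL_fronttop=(334,518,.045),stopL_bf=(272,538,.045)).items(): print(nm,f(*a))
E
```

```text
scene 2967
top y-range -0.30324627687963746 0.14754030942285104 418 0.11570105537530917
top line x= [-0.19580203  0.48613199] yaw -11.07847199537336
plane [0.9510805  0.18825834 0.24495854] lean 0.24747692508771332 yaw 11.196482999440402 [0.49117888 0.0121463  0.07047186] 1203 1439
ledge z n 453
side 5157
top y-range -0.30422256996350616 0.14841493766948155 693 0.14521844366352976
top line x= [-0.20872063  0.48156868] yaw -11.78955467454162
plane [ 0.17606256 -0.98152681  0.07488049] lean 0.07495064597616959 yaw -79.83064908381357 [ 0.57415565 -0.29944112  0.05722291] 305 657
ledge z n 3044
topL [ 0.5346 -0.3016  0.107 ]
topR [0.4488 0.148  0.107 ]
stopRtop [0.4517 0.153  0.045 ]
stopRfront [0.5063 0.1664 0.045 ]
stopLtopback [ 0.5429 -0.3075  0.045 ]
stopLfront [ 0.5832 -0.2918  0.045 ]
lipLbot [ 0.6004 -0.2925  0.    ]
lipL [ 0.6033 -0.2864  0.03  ]
gaterailendL [ 0.6934 -0.0539  0.024 ]
railendR [ 0.6874 -0.0272  0.024 ]
knobtop [ 0.6019 -0.0566  0.108 ]
topR [0.4497 0.1452 0.107 ]
knobtop [ 0.6026 -0.0569  0.108 ]
stopR_fronttop [0.519  0.1795 0.045 ]
stopL_fronttop [ 0.6105 -0.2798  0.045 ]
stopL_bf [ 0.556  -0.2943  0.045 ]
```

>>> apply_moves --series '[[[0, 0, 0], -8.5], [[0, 0, 0], -8.5], [[0, 0, 0], -8.5], [[-0.02, -0.04, 0], 0], [[-0.02, -0.04, 0], 0], [[-0.02, -0.04, 0], 0], [[-0.02, -0.04, 0], 0], [[-0.02, -0.04, 0], 0], [[-0.02, -0.04, 0], 0], [[-0.02, -0.04, 0], 0], [[-0.02, -0.04, 0], 0], [[-0.02, -0.04, 0], 0], [[-0.02, -0.04, 0], 0]]'

```text
time_s: 1.45
position: [0.4202, 0.1718, 0.2331]
orientation: [[-0.976, -0.216, -0.005], [-0.216, 0.976, -0.008], [0.007, -0.006, -1.0]]
wrist_force: [0.2, 0.4, -0.3]
width: 0.998
```

>>> apply_moves --series '[[[-0.016, -0.036, 0], 0.5], [[-0.016, -0.036, 0], 0.5], [[-0.016, -0.036, 0], 0.4], [[-0.016, -0.036, 0], 0], [[0, 0, 0], 0], [[0, 0, 0], 0]]'

```text
time_s: 2.05
position: [0.5163, 0.0324, 0.2305]
orientation: [[-0.983, -0.182, -0.009], [-0.182, 0.983, -0.008], [0.01, -0.006, -1.0]]
wrist_force: [0.5, -0.1, -0.5]
width: 0.999
```

```bash
cat > snap.py <<'E'
import sys
from h import *
from cell import readout, viewer
def Tw(o,d):
    T=np.eye(4); T[:3,:3]=o["orientation"]; T[:3,3]=o["position"]; return T@d["mount"]
def snap(n,tag):
    o=readout.get_obs(); d=viewer.read_camera(n)
    if n=="wrist": d["world_from_camera"]=Tw(o,d)
    pickle.dump((o,d),open(f"pics/{tag}.pkl","wb")); cv2.imwrite(f"pics/{tag}.png",d["color"][:,:,::-1]); return o,d
if __name__=="__main__":
    o,d=snap(sys.argv[1],sys.argv[2]); print(o["time_s"],o["position"].round(4),o["orientation"].round(3).tolist(),o["wrist_force"].round(2),o["width"])
E
python3 snap.py wrist w1
```

```text
2.05 [0.5163 0.0324 0.2305] [[-0.983, -0.182, -0.009], [-0.182, 0.983, -0.008], [0.01, -0.006, -1.0]] [ 0.54 -0.09 -0.52] 0.999345670425288
```

View pics/w1.png

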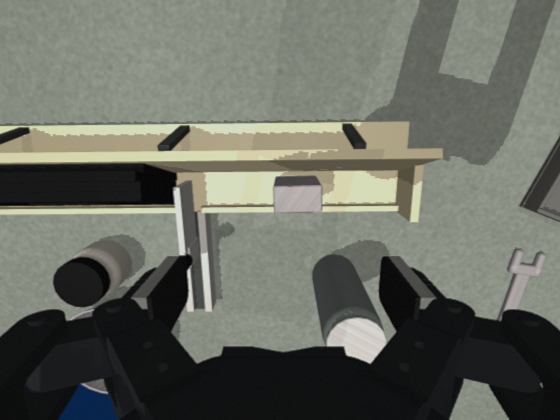

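```bash
cat > rk.py <<'E'
import numpy as np
# rack frame estimate
a=np.radians(11.1); O=np.array([.537,-.0675]); RX=np.array([np.cos(a),np.sin(a)]); RY=np.array([-np.sin(a),np.cos(a)])
def tor(W): 
    q=W[...,:2]-O; return np.stack([q@RX,q@RY,W[...,2]],-1)
E
python3 - <<'E'
from h import *; from rk import *
o,d=pickle.load(open("pics/w1.pkl","rb")); W=cloud(d); R=tor(W)
hsv=cv2.cvtColor(d["color"],cv2.COLOR_RGB2HSV)
# block top
m=(abs(R[...,2]-.08)<.006)&(abs(R[...,0])<.025)&(R[...,1]>.05)&(R[...,1]<.18)
v,u=np.nonzero(m); print(len(u),u.min(),u.max(),v.min(),v.max())
r=cv2.minAreaRect(np.float32(np.c_[W[m][:,0],W[m][:,1]])*1000); print("block world rect mm",r, "z",np.median(W[m][:,2]), "rack",np.median(R[m],0))
r=cv2.minAreaRect(np.float32(np.c_[u,v])); box=cv2.boxPoints(r); print(box); c=np.array([ray(d,x,y,.08) for x,y in box]); print(c.round(4), tor(c).round(4))
# profile of rack in exit bay at y=.17..0.2
for y0 in (.05,.19):
    m=(abs(R[...,1]-y0)<.004)&(abs(R[...,0])<.06); q=R[m]; q=q[np.argsort(q[:,0])]; print((q[::max(1,len(q)//25)]*1000).round(0).tolist())
# board plane
m=(R[...,1]>.02)&(R[...,1]<.2)&(R[...,2]>.035)&(R[...,2]<.1)&(R[...,0]<-.012)&(R[...,0]>-.06)
q=W[m]; c0=q.mean(0); nn=np.linalg.svd(q-c0)[2][2]; print('board',nn,c0,m.sum())
# top edge line
m=(R[...,2]>.102)&(R[...,2]<.115)&(R[...,0]<-.02)&(R[...,0]>-.07)&(R[...,1]>-.1); v,u=np.nonzero(m)
q=W[m]; p=np.polyfit(q[:,1],q[:,0],1); print('edge yaw',np.degrees(np.arctan(p[0])), R[m][:,0].min(),R[m][:,0].max(),R[m][:,1].max())
# end stop
m=(R[...,1]>.215)&(R[...,1]<.25)&(R[...,2]>.035)&(abs(R[...,0])<.04); q=R[m]; print('stop',m.sum(),np.percentile(q,[2,50,98],axis=0))
E
```

```text
1363 274 322 184 212
block world rect mm ((513.30615234375, 44.834388732910156), (26.44487953186035, 44.78240203857422), 11.26932144165039) z 0.07909545822844999 rack [-0.00242252  0.11474811  0.07909546]
[[274. 184.]
 [322. 184.]
 [322. 212.]
 [274. 212.]]
[[0.5038 0.0208 0.08  ]
 [0.4958 0.0634 0.08  ]
 [0.5214 0.069  0.08  ]
 [0.5296 0.0254 0.08  ]] [[-0.0156  0.093   0.08  ]
 [-0.0152  0.1364  0.08  ]
 [ 0.011   0.1369  0.08  ]
 [ 0.0106  0.0925  0.08  ]]
[[-60.0, 46.0, 20.0], [-46.0, 49.0, 19.0], [-38.0, 48.0, 98.0], [-16.0, 51.0, 282.0], [-15.0, 53.0, 278.0], [-14.0, 54.0, 290.0], [-14.0, 54.0, 278.0], [-14.0, 52.0, 288.0], [-13.0, 53.0, 288.0], [-12.0, 53.0, 18.0], [-9.0, 46.0, 287.0], [-9.0, 49.0, 244.0], [-9.0, 47.0, 264.0], [-8.0, 47.0, 288.0], [-6.0, 48.0, 288.0], [-5.0, 46.0, 289.0], [-3.0, 53.0, 19.0], [-1.0, 48.0, 287.0], [0.0, 47.0, 288.0], [2.0, 52.0, 287.0], [3.0, 50.0, 287.0], [5.0, 49.0, 287.0], [6.0, 53.0, 289.0], [13.0, 53.0, 20.0], [37.0, 48.0, -1.0], [59.0, 47.0, -0.0]]
[[-60.0, 186.0, 20.0], [-56.0, 193.0, 20.0], [-52.0, 192.0, 18.0], [-47.0, 190.0, 105.0], [-46.0, 190.0, 106.0], [-44.0, 192.0, 108.0], [-42.0, 193.0, 108.0], [-39.0, 193.0, 104.0], [-35.0, 194.0, 85.0], [-28.0, 191.0, 59.0], [-20.0, 187.0, 25.0], [-15.0, 191.0, 20.0], [-11.0, 193.0, 20.0], [-6.0, 188.0, 19.0], [-2.0, 188.0, 21.0], [2.0, 192.0, 18.0], [7.0, 193.0, 20.0], [11.0, 189.0, 20.0], [16.0, 188.0, 20.0], [18.0, 192.0, 31.0], [22.0, 188.0, 28.0], [34.0, 189.0, -1.0], [40.0, 193.0, 1.0], [46.0, 189.0, -2.0], [51.0, 194.0, -2.0], [56.0, 191.0, 1.0]]
board [0.91274211 0.22694079 0.33970533] [0.48467206 0.04115068 0.07018068] 2470
edge yaw -13.583551457352863 -0.048280352787817796 -0.020019744524416624 0.22965384118840912
stop 1186 [[-0.03750679  0.21711053  0.0367308 ]
 [-0.00545436  0.22558313  0.06309076]
 [ 0.02438559  0.23297211  0.09571981]]
```

>>> apply_moves --series '[[[-0.0005, 0.007, 0.025], 0], [[-0.0005, 0.007, 0.04], 0], [[0, 0, 0.03], 0], [[0, 0, 0.02], 0], [[0, 0, 0], 0], [[0, 0, 0], 0]]'

```text
time_s: 2.7
position: [0.5111, 0.0533, 0.1145]
orientation: [[-0.981, -0.193, -0.004], [-0.193, 0.981, -0.007], [0.005, -0.006, -1.0]]
wrist_force: [0.2, 0.0, 0.3]
width: 0.996
```

```bash
python3 snap.py wrist w2
```

```text
2.7 [0.5111 0.0533 0.1145] [[-0.981, -0.193, -0.004], [-0.193, 0.981, -0.007], [0.005, -0.006, -1.0]] [0.17 0.01 0.28] 0.9959663273476662
```

View pics/w2.png

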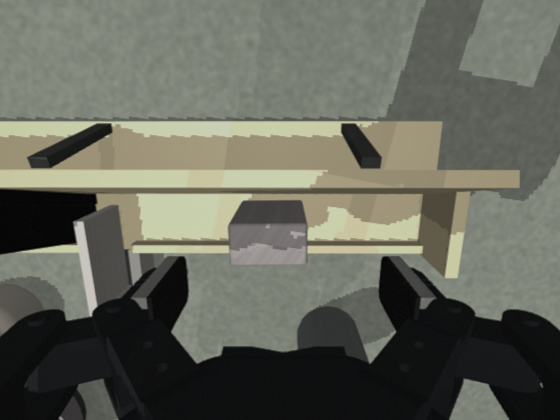

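>>> apply_moves --series '[[[0, -0.008, 0.005], 0], [[0, 0, 0.02], 0], [[0, 0, 0.02], 0], [[0, 0, 0.012], 0], [[0, 0, 0.004], 0], [[0, 0, 0], 0]]'

```text
time_s: 3.35
position: [0.5191, 0.0433, 0.0603]
orientation: [[-0.981, -0.193, 0.013], [-0.194, 0.981, -0.008], [-0.012, -0.011, -1.0]]
wrist_force: [-1.2, 0.9, 0.2]
width: 1.001
```

>>> apply_moves --series '[[[0.005, 0, 0.004], 0], [[0, 0, 0.004], 0], [[0, 0, 0], 0]]'

```text
time_s: 3.65
position: [0.5154, 0.0419, 0.0539]
orientation: [[-0.981, -0.193, 0.018], [-0.193, 0.981, -0.008], [-0.016, -0.012, -1.0]]
wrist_force: [-0.6, -0.8, 0.0]
width: 1.001
```

```bash
python3 snap.py wrist w3
```

```text
3.65 [0.5154 0.0419 0.0539] [[-0.981, -0.193, 0.018], [-0.193, 0.981, -0.008], [-0.016, -0.012, -1.0]] [-0.55 -0.85  0.01] 1.0011220553312266
```

View pics/w3.png

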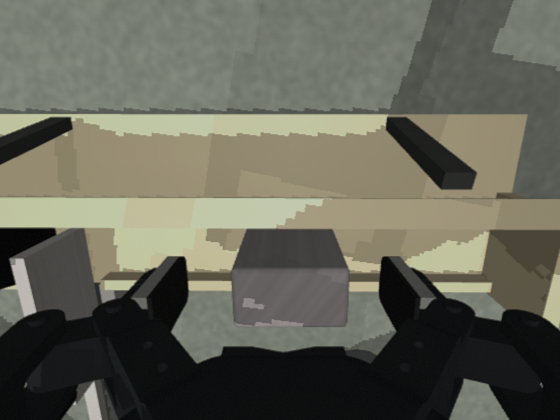

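>>> apply_moves --series '[[[0.001, 0.002, 0], 0], [[0, 0, 0], 0], [[0, 0, 0], 0], [[0, 0, 0], 0], [[0, 0, 0], 0], [[0, 0, 0], 0], [[0, 0, 0], 0]]' --grip 1 --squeeze 40

```text
time_s: 4.4
position: [0.5148, 0.0443, 0.0553]
orientation: [[-0.981, -0.194, 0.02], [-0.194, 0.981, -0.008], [-0.018, -0.012, -1.0]]
wrist_force: [0.3, 0.5, -0.8]
width: 0.523
```

>>> apply_moves --series '[[[0, 0, -0.015], 0], [[0, 0, -0.025], 0], [[0, 0, -0.03], 0], [[0, 0, -0.03], 0], [[0, 0, -0.02], 0]]'

```text
time_s: 4.9
position: [0.5063, 0.045, 0.1687]
orientation: [[-0.981, -0.194, -0.003], [-0.194, 0.981, -0.008], [0.004, -0.007, -1.0]]
wrist_force: [-0.1, -0.4, -3.0]
width: 0.521
```

Run:
```python
from h import *
for n in ["scene","side"]:
    d=pickle.load(open(f"pics/{n}0.pkl","rb")); W=cloud(d)
    near=(W[...,0]>.32)&(W[...,0]<.53)&(W[...,1]>.28)&(W[...,1]<.5)
    m=near&(d["color"].max(-1)<125)
    n_,lab,st,ce=cv2.connectedComponentsWithStats(m.astype(np.uint8)); k=1+np.argmax(st[1:,4]); print(st[k])
    q=W[lab==k]; fl=q[abs(q[:,2]-.005)<.004]; wl=q[q[:,2]>.018]
    print(n,cv2.minAreaRect(np.float32(fl[:,:2])*1000), cv2.minAreaRect(np.float32(wl[:,:2])*1000))
```

```text
[391 183  46  49 607]
scene ((423.3135986328125, 389.21142578125), (138.16798400878906, 169.5102081298828), 79.92520904541016) ((430.25579833984375, 383.702880859375), (130.04725646972656, 156.89334106445312), 79.75446319580078)
[ 198  117   72   46 2294]
side ((425.3909912109375, 390.0615234375), (219.0726318359375, 209.51527404785156), 89.70588684082031) ((428.8464660644531, 384.0658874511719), (142.21408081054688, 151.5616455078125), 80.11321258544922)
```

>>> apply_moves --series '[[[0.001, 0.02, -0.005], 0], [[0.001, 0.043, 0], 0], [[0.001, 0.043, 0], 0], [[0.001, 0.043, 0], 0], [[0.001, 0.043, 0], 0], [[0.001, 0.043, 0], 0], [[0.001, 0.043, 0.01], 0], [[0.001, 0.04, 0.01], 0], [[0, 0.02, 0.01], 0], [[0, 0, 0], 0], [[0, 0, 0], 0]]'

```text
time_s: 6.0
position: [0.4292, 0.3839, 0.1327]
orientation: [[-0.982, -0.189, -0.009], [-0.189, 0.982, -0.018], [0.012, -0.016, -1.0]]
wrist_force: [0.9, -0.5, -2.2]
width: 0.52
```

>>> apply_moves --series '[[[0, 0, 0.025], 0], [[0, 0, 0.03], 0], [[0, 0, 0.02], 0], [[0, 0, 0.007], 0], [[0, 0, 0], 0], [[0, 0, 0], 0]]'

```text
time_s: 6.6
position: [0.4325, 0.3768, 0.0513]
orientation: [[-0.983, -0.182, -0.005], [-0.182, 0.983, -0.018], [0.008, -0.017, -1.0]]
wrist_force: [-0.4, 0.3, -2.0]
width: 0.525
```

>>> apply_moves --series '[[[0, 0, 0.006], 0], [[0, 0, 0.003], 0], [[0, 0, 0], 0], [[0, 0, 0], 0]]'

```text
time_s: 7.0
position: [0.435, 0.3777, 0.0459]
orientation: [[-0.983, -0.181, 0.001], [-0.181, 0.983, -0.014], [0.001, -0.014, -1.0]]
wrist_force: [0.1, -0.3, -2.7]
width: 0.521
```

>>> apply_moves --series '[[[0, 0, 0.004], 0], [[0, 0, 0.002], 0], [[0, 0, 0], 0], [[0, 0, 0], 0]]'

```text
time_s: 7.4
position: [0.4355, 0.3782, 0.0405]
orientation: [[-0.983, -0.182, 0.003], [-0.182, 0.983, -0.013], [-0.001, -0.014, -1.0]]
wrist_force: [0.8, -0.1, -2.0]
width: 0.524
```

>>> apply_moves --series '[[[0, 0, 0.002], 0], [[0, 0, 0], 0], [[0, 0, 0], 0]]'

```text
time_s: 7.7
position: [0.4359, 0.3786, 0.041]
orientation: [[-0.983, -0.182, 0.005], [-0.182, 0.983, -0.012], [-0.002, -0.013, -1.0]]
wrist_force: [-0.4, 0.1, -3.6]
width: 0.521
```

>>> apply_moves --series '[[[0, 0, 0.001], 0], [[0, 0, 0], 0], [[0, 0, 0], 0], [[0, 0, 0], 0], [[0, 0, 0], 0], [[0, 0, 0], 0]]' --grip 0

```text
time_s: 8.3
position: [0.4373, 0.3796, 0.0413]
orientation: [[-0.983, -0.182, 0.008], [-0.182, 0.983, -0.01], [-0.006, -0.011, -1.0]]
wrist_force: [-0.3, -1.0, 0.2]
width: 0.999
```

>>> apply_moves --series '[[[0, 0, -0.02], 0], [[0, 0, -0.035], 0], [[0, 0, -0.04], 0], [[0, 0, -0.03], 0], [[0, 0, 0], 0]]'

```text
time_s: 8.8
position: [0.4352, 0.38, 0.1683]
orientation: [[-0.983, -0.182, 0.003], [-0.182, 0.983, -0.013], [-0.001, -0.013, -1.0]]
wrist_force: [0.1, 0.2, -0.3]
width: 1.002
```

```bash
python3 snap.py wrist w4
python3 - <<'E'
from h import *
print(0)
E
```

```text
8.8 [0.4352 0.38   0.1683] [[-0.983, -0.182, 0.003], [-0.182, 0.983, -0.013], [-0.001, -0.013, -1.0]] [ 0.13  0.21 -0.28] 1.0021622880986307
0
```

View pics/w4.png

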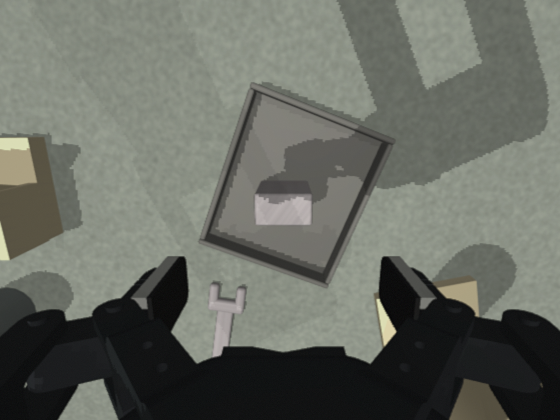

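>>> apply_moves --series '[[[-0.004, -0.02, -0.02], 0], [[-0.008, -0.042, -0.02], 0], [[-0.008, -0.042, 0], 0], [[-0.008, -0.042, 0], 0], [[-0.008, -0.042, 0], 0], [[-0.008, -0.042, 0], 0], [[-0.008, -0.042, 0], 0], [[-0.008, -0.042, 0], 0], [[-0.008, -0.042, 0], 0], [[-0.008, -0.042, 0], 0], [[-0.008, -0.042, 0], 0], [[-0.003, -0.02, 0], 0], [[0, 0, 0], 0], [[0, 0, 0], 0]]'

```text
time_s: 10.25
position: [0.5998, -0.0737, 0.1809]
orientation: [[-0.982, -0.186, -0.045], [-0.185, 0.983, -0.018], [0.048, -0.01, -0.999]]
wrist_force: [0.1, 0.2, -0.4]
width: 1.0
```

```bash
python3 snap.py wrist w5
```

```text
10.25 [ 0.5998 -0.0737  0.1809] [[-0.982, -0.186, -0.045], [-0.185, 0.983, -0.018], [0.048, -0.01, -0.999]] [ 0.13  0.22 -0.36] 1.0000165947649988
```

View pics/w5.png

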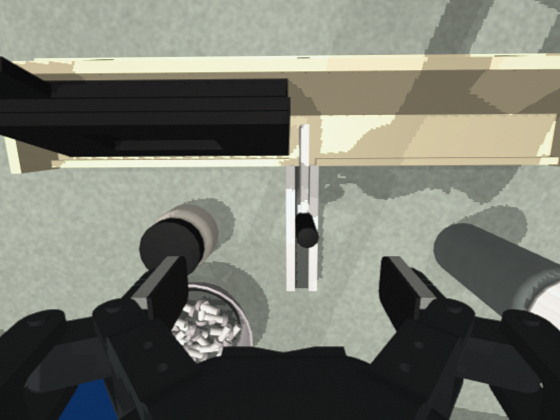

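Run:
```python
from h import *; from rk import *
o,d=pickle.load(open("pics/w5.pkl","rb")); W=cloud(d); R=tor(W)
# knob
m=(R[...,2]>.085)&(R[...,2]<.115)&(R[...,0]>.03)&(R[...,0]<.15)&(abs(R[...,1])<.04)
q=R[m]; print('knob n',m.sum(),np.percentile(q,[5,50,95],axis=0).round(4))
t=q[q[:,2]>.103]; print('top',len(t),t.mean(0), W[m][q[:,2]>.103].mean(0))
# gate plate top
m=(abs(R[...,2]-.064)<.006)&(abs(R[...,1])<.012)&(R[...,0]>-.06)&(R[...,0]<.12); q=R[m]; print('gate top',m.sum(),np.percentile(q,[1,50,99],axis=0).round(4))
# lip
m=(abs(R[...,2]-.03)<.004)&(R[...,1]>.05)&(R[...,1]<.15)&(R[...,0]>.01)&(R[...,0]<.035); q=R[m]; print('lip',np.percentile(q[:,0],[2,50,98]))
# stack profile
for y0 in (-.177,-.15,-.1,-.05,-.02):
    m=(abs(R[...,1]-y0)<.004)&(R[...,0]>-.06)&(R[...,0]<.03)&(R[...,2]<.16); q=R[m]; q=q[np.argsort(q[:,0])]; print(y0,(q[::max(1,len(q)//30)][:,[0,2]]*1000).round(0).tolist())
c=d["color"][20:190,0:330,::-1]; cv2.imwrite("pics/w5z.png",cv2.resize(np.clip(c.astype(float)*2.5,0,255).astype(np.uint8),None,fx=2.4,fy=2.4,interpolation=cv2.INTER_CUBIC))
```

```text
knob n 529 [[ 0.0596 -0.0086  0.0886]
 [ 0.0645 -0.0024  0.1067]
 [ 0.0725  0.0042  0.1081]]
top 393 [ 0.066421   -0.00196916  0.10691681] [ 0.60255755 -0.05664482  0.10691681]
gate top 956 [[-0.0311 -0.0111  0.0584]
 [ 0.0161 -0.0018  0.0633]
 [ 0.0628  0.0106  0.0695]]
lip [0.01774054 0.02053269 0.02340211]
-0.177 [[-48.0, 105.0], [-46.0, 107.0], [-44.0, 106.0], [-42.0, 108.0], [-30.0, 130.0], [-29.0, 125.0], [-27.0, 124.0], [-27.0, 118.0], [-25.0, 114.0], [-24.0, 111.0], [-22.0, 111.0], [-20.0, 111.0], [-19.0, 113.0], [-17.0, 113.0], [-16.0, 111.0], [-14.0, 113.0], [-12.0, 113.0], [-10.0, 112.0], [-8.0, 112.0], [-7.0, 104.0], [-6.0, 101.0], [-4.0, 95.0], [-2.0, 87.0], [1.0, 77.0], [3.0, 67.0], [7.0, 57.0], [9.0, 45.0], [14.0, 29.0], [18.0, 19.0], [21.0, 28.0], [28.0, -1.0]]
-0.15 [[-48.0, 105.0], [-46.0, 106.0], [-44.0, 107.0], [-42.0, 107.0], [-40.0, 106.0], [-39.0, 100.0], [-37.0, 99.0], [-33.0, 110.0], [-31.0, 112.0], [-29.0, 113.0], [-27.0, 112.0], [-25.0, 112.0], [-23.0, 112.0], [-21.0, 113.0], [-19.0, 113.0], [-17.0, 113.0], [-15.0, 111.0], [-14.0, 112.0], [-12.0, 113.0], [-
[... 885 characters left out ...]
5.0], [-16.0, 111.0], [-14.0, 112.0], [-12.0, 111.0], [-10.0, 113.0], [-8.0, 112.0], [-6.0, 102.0], [-4.0, 97.0], [-2.0, 86.0], [1.0, 76.0], [4.0, 65.0], [8.0, 50.0], [12.0, 34.0], [18.0, 19.0], [21.0, 28.0], [28.0, -3.0]]
-0.02 [[-48.0, 105.0], [-46.0, 106.0], [-44.0, 107.0], [-42.0, 108.0], [-40.0, 109.0], [-39.0, 102.0], [-38.0, 99.0], [-35.0, 99.0], [-31.0, 112.0], [-29.0, 114.0], [-27.0, 112.0], [-25.0, 114.0], [-23.0, 111.0], [-22.0, 112.0], [-20.0, 113.0], [-17.0, 113.0], [-16.0, 111.0], [-14.0, 112.0], [-12.0, 112.0], [-10.0, 113.0], [-8.0, 110.0], [-6.0, 102.0], [-3.0, 92.0], [-1.0, 83.0], [2.0, 73.0], [5.0, 60.0], [9.0, 48.0], [14.0, 29.0], [18.0, 28.0], [23.0, 29.0], [30.0, -1.0]]
```

View pics/w5z.png

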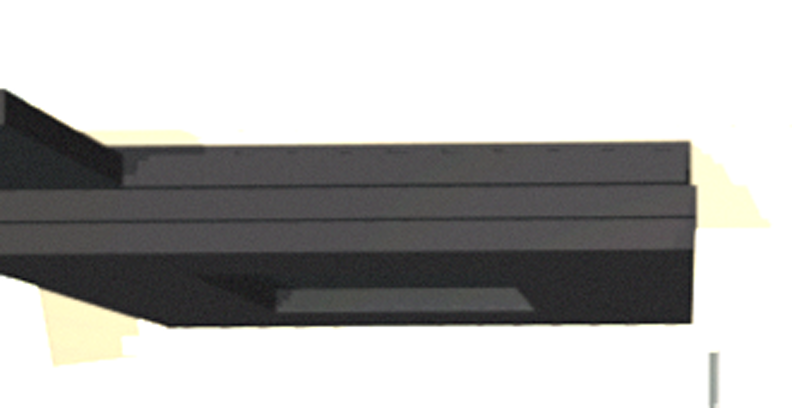

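>>> apply_moves --series '[[[-0.005, 0.008, 0.01], 0], [[-0.005, 0.008, 0.02], 0], [[0, 0, 0.025], 0], [[0, 0, 0.015], 0], [[0, 0, 0], 0], [[0, 0, 0], 0]]'

```text
time_s: 10.9
position: [0.6014, -0.0445, 0.1049]
orientation: [[-0.979, -0.198, -0.047], [-0.198, 0.98, -0.015], [0.049, -0.005, -0.999]]
wrist_force: [0.4, -0.1, 0.5]
width: 1.0
```

>>> apply_moves --series '[[[0, -0.011, 0.005], 0], [[0, 0, 0.01], 0], [[0, 0, 0.006], 0], [[0, 0, 0], 0]]'

```text
time_s: 11.3
position: [0.6042, -0.0555, 0.0851]
orientation: [[-0.979, -0.2, -0.042], [-0.199, 0.98, -0.016], [0.044, -0.007, -0.999]]
wrist_force: [0.2, -0.9, -0.9]
width: 1.002
```

```bash
python3 snap.py wrist w6
```

```text
11.3 [ 0.6042 -0.0555  0.0851] [[-0.979, -0.2, -0.042], [-0.199, 0.98, -0.016], [0.044, -0.007, -0.999]] [ 0.16 -0.93 -0.91] 1.0020391037442153
```

View pics/w6.png

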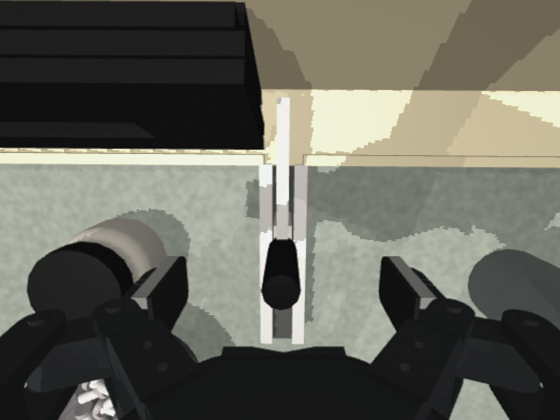

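>>> apply_moves --series '[[[0, 0, 0], 0], [[0, 0, 0], 0], [[0, 0, 0], 0], [[0, 0, 0], 0], [[0, 0, 0], 0], [[0, 0, 0], 0], [[0, 0, 0], 0], [[0, 0, 0], 0], [[-0.006, 0, 0], 0], [[-0.01, 0, 0], 0], [[-0.01, 0, 0], 0], [[-0.01, 0, 0], 0], [[-0.01, 0, 0], 0]]' --grip 1 --squeeze 40

```text
time_s: 12.65
position: [0.6531, -0.0469, 0.087]
orientation: [[-0.979, -0.198, -0.039], [-0.198, 0.98, -0.017], [0.042, -0.009, -0.999]]
wrist_force: [-3.1, -2.1, 3.2]
width: 0.172
```

>>> apply_moves --series '[[[-0.006, 0, 0], 0], [[-0.006, 0, 0], 0], [[-0.005, 0, 0], 0], [[-0.004, 0, 0], 0]]'

```text
time_s: 13.05
position: [0.665, -0.0445, 0.0867]
orientation: [[-0.978, -0.198, -0.071], [-0.197, 0.98, -0.022], [0.074, -0.008, -0.997]]
wrist_force: [-14.5, -2.6, 8.5]
width: 0.168
```

>>> apply_moves --series '[[[-0.003, 0, 0], 0], [[0, 0, 0], 0]]'

```text
time_s: 13.25
position: [0.6648, -0.0446, 0.0868]
orientation: [[-0.977, -0.196, -0.081], [-0.195, 0.98, -0.023], [0.084, -0.007, -0.996]]
wrist_force: [-0.1, -0.4, 0.5]
width: 0.174
```

>>> apply_moves --series '[[[0, 0, 0], 0], [[0, 0, 0], 0], [[0, 0, 0], 0], [[0, 0, 0], 0], [[0, 0, -0.02], 0], [[0, 0, -0.03], 0], [[0, 0, -0.03], 0], [[0, 0, 0], 0]]' --grip 0

```text
time_s: 14.05
position: [0.6721, -0.0413, 0.1636]
orientation: [[-0.977, -0.198, -0.084], [-0.197, 0.98, -0.022], [0.087, -0.004, -0.996]]
wrist_force: [0.5, -0.2, 0.7]
width: 0.999
```

```bash
python3 snap.py wrist w7; python3 snap.py side s7;python3 snap.py scene c7
python3 - <<'E'
from h import *; from rk import *
o,d=pickle.load(open("pics/w7.pkl","rb")); R=tor(cloud(d))
m=(R[...,2]>.1)&(R[...,2]<.115)&(R[...,0]>.03)&(R[...,0]<.18)&(abs(R[...,1])<.04); print(np.median(R[m],0),m.sum())
m=(abs(R[...,2]-.064)<.006)&(abs(R[...,1])<.012)&(R[...,0]>-.06)&(R[...,0]<.12); q=R[m]; print('gate top',m.sum(),np.percentile(q,[1,50,99],axis=0).round(4))
d=pickle.load(open("pics/side0.pkl","rb")); R=tor(cloud(d))
for t in ("side0","s7"):
    d=pickle.load(open(f"pics/{t}.pkl","rb")); d=d[1] if isinstance(d,tuple) else d
    R=tor(cloud(d)); m=(R[...,2]>.098)&(R[...,2]<.115)&(R[...,0]>.03)&(R[...,0]<.18)&(abs(R[...,1])<.025); print(t,np.median(R[m],0),m.sum())
E
```

```text
14.05 [ 0.6721 -0.0413  0.1636] [[-0.977, -0.198, -0.084], [-0.197, 0.98, -0.022], [0.087, -0.004, -0.996]] [ 0.49 -0.17  0.72] 0.9991981118765918
14.1 [ 0.671  -0.0412  0.1609] [[-0.976, -0.198, -0.088], [-0.197, 0.98, -0.021], [0.091, -0.003, -0.996]] [-0.55  0.87 -0.6 ] 0.9988974801532575
14.15 [ 0.6699 -0.0411  0.1586] [[-0.976, -0.198, -0.093], [-0.197, 0.98, -0.02], [0.095, -0.002, -0.995]] [-0.91 -0.18 -0.24] 0.9990156571048725
[ 0.12712292 -0.00179448  0.10700214] 496
gate top 800 [[ 0.0504 -0.0047  0.0616]
 [ 0.0833 -0.0018  0.0633]
 [ 0.119   0.0012  0.0648]]
side0 [ 0.06665232 -0.00537143  0.10631752] 43
s7 [ 0.12707306 -0.00507476  0.10625722] 44
```

View pics/w7.png

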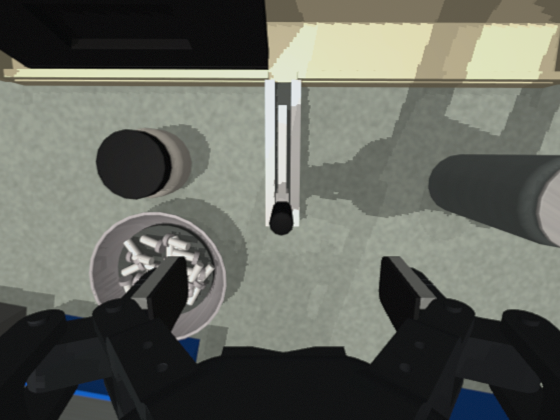

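Run:
```python
from h import *; from rk import *
o,d=pickle.load(open("pics/w7.pkl","rb")); R=tor(cloud(d))
for y0 in (-.012,-.009,.008,.005):
    m=(abs(R[...,1]-y0)<.0025)&(abs(R[...,2]-.024)<.005)&(R[...,0]>.02)&(R[...,0]<.18); q=R[m]
    if m.sum()>5: print(y0,m.sum(),q[:,0].min(),q[:,0].max())
m=(abs(R[...,2]-.03)<.004)&(R[...,1]>.03)&(R[...,1]<.1)&(R[...,0]>.01)&(R[...,0]<.035); q=R[m]; print('lip',np.percentile(q[:,0],[1,50,99]))
for f in ("scene0","c7"):
    d=pickle.load(open(f"pics/{f}.pkl","rb")); d=d[1] if isinstance(d,tuple) else d
    R=tor(cloud(d)); m=(R[...,2]>.1)&(R[...,2]<.115)&(R[...,0]>.03)&(R[...,0]<.18)&(abs(R[...,1])<.025); print(f,np.median(R[m],0),m.sum())
c=pickle.load(open("pics/c7.pkl","rb"))[1]["color"][175:300,170:450,::-1]; cv2.imwrite("pics/c7z.png",cv2.resize(c,None,fx=2.857,fy=2.857,interpolation=cv2.INTER_CUBIC))
```

```text
-0.012 832 0.020049967016350725 0.1487359036513603
-0.009 412 0.020362256020992217 0.13220300856111594
0.008 806 0.02024370956080188 0.1486713446651461
0.005 344 0.020308783675896253 0.13310831473125792
lip [0.0180479  0.02130157 0.02399287]
scene0 [ 0.06976401 -0.00261518  0.10770319] 31
c7 [ 0.13136953 -0.00183808  0.1074941 ] 34
```

View pics/c7z.png

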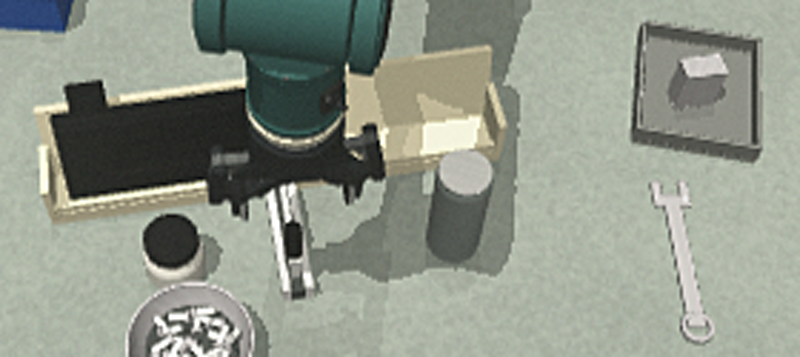

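```bash
sed -i 's/^def tor/O=O-.0023*RX-.0019*RY\ndef tor/' rk.py
python3 - <<'E'
from h import *; from rk import *
for f in ("scene0","w5","side0","w1"):
    d=pickle.load(open(f"pics/{f}.pkl","rb")); d=d[1] if isinstance(d,tuple) else d
    R=tor(cloud(d)); bl=d["color"].max(-1)<60
    m=(R[...,2]>.119)&(R[...,2]<.15)&(R[...,0]>-.06)&(R[...,0]<.01)&(R[...,1]<-.08)&bl; q=R[m]
    if m.sum()>5: print(f,'tab',m.sum(),np.percentile(q,[2,50,98],axis=0).round(4).tolist())
    for nm,lo,hi in(("p2",-.03,-.023),("p3",-.0215,-.016),("p4",-.013,-.007),("low",-.037,-.031)):
        m=(abs(R[...,2]-(.113 if nm!="low" else .1))<.004)&(R[...,0]>lo)&(R[...,0]<hi)&bl; q=R[m]
        if m.sum()>5: print(f,nm,m.sum(),np.percentile(q[:,1],[.5,99.5]).round(4))
d=pickle.load(open("pics/scene0.pkl","rb"))
g=lambda x,y,h:tor(ray(d,170+(x+.5)/2.857-.5,175+(y+.5)/2.857-.5,h)).round(4)
print(g(66,85,.146),g(104,82,.146),g(68,110,.115))
print("target world for push start rack(-28,-.215):",O+RX*-.026+RY*-.215)
E
```

```text
scene0 tab 131 [[-0.036, -0.194, 0.1199], [-0.0274, -0.1771, 0.1359], [-0.0203, -0.1601, 0.149]]
scene0 p2 82 [-0.2116 -0.0174]
scene0 p3 99 [-0.2115 -0.0158]
scene0 p4 107 [-0.2107 -0.017 ]
w5 tab 1105 [[-0.0372, -0.1796, 0.1197], [-0.0292, -0.1593, 0.1313], [-0.0246, -0.1577, 0.1456]]
w5 p2 2918 [-0.185  -0.0157]
w5 p3 2615 [-0.1914 -0.0133]
w5 p4 2835 [-0.1932 -0.0139]
w5 low 849 [-0.1699 -0.0138]
side0 tab 102 [[-0.0382, -0.1952, 0.1207], [-0.0335, -0.1844, 0.1449], [-0.0268, -0.159, 0.1478]]
side0 p2 190 [-0.2148 -0.019 ]
side0 p3 219 [-0.2107 -0.0153]
side0 p4 238 [-0.2118 -0.0154]
side0 low 144 [-0.2122  0.3641]
w1 p2 1228 [-0.1235 -0.0142]
w1 p3 995 [-0.1254 -0.0115]
w1 p4 1089 [-0.1273 -0.0119]
w1 low 753 [-0.1337 -0.0129]
[-0.0379 -0.1932  0.146 ] [-0.0353 -0.157   0.146 ] [-0.0307 -0.1971  0.115 ]
target world for push start rack(-28,-.215): [ 0.55098743 -0.28579075]
```

```bash
cat > go.py <<'E'
import sys,numpy as np
from rk import *; from cell import readout
o=readout.get_obs(); x,y,z=map(float,sys.argv[1:4]) # rack x,y mm, tcp z mm
p=np.append(O+RX*x/1e3+RY*y/1e3,z/1e3); d=o["orientation"].T@(p-o["position"])
print("t",o["time_s"],"rack now",(tor(o["position"])*1e3).round(1),"target",p.round(4),"tooldelta mm",(d*1e3).round(1),"tilt",o["orientation"][:2,2].round(3),"yaw err",round(np.degrees(np.arctan2(o["orientation"][1,1],o["orientation"][0,1]))-101.1,2),"F",o["wrist_force"].round(1))
E
python3 go.py -36 -245 200
```

```text
t 14.2 rack now [137.1   2.5 157.1] target [ 0.547  -0.3172  0.2   ] tooldelta mm [ 177.7 -246.6  -25.5] tilt [-0.095 -0.02 ] yaw err 0.31 F [-0.1 -0.1 -0.6]
```

>>> apply_moves --series '[[[0, 0, -0.03], 0], [[0.01, -0.01, -0.02], 0], [[0.02, -0.03, 0], 0], [[0.022, -0.03, 0], 0], [[0.022, -0.03, 0], 0], [[0.022, -0.03, 0], 0], [[0.022, -0.03, 0], 0], [[0.022, -0.03, 0], 0], [[0.02, -0.03, 0], 0], [[0.01, -0.018, 0], 0], [[0, 0, 0], 0], [[0, 0, 0], 0]]' --grip 1

```text
time_s: 15.4
position: [0.5428, -0.3121, 0.1969]
orientation: [[-0.97, -0.201, -0.138], [-0.202, 0.979, -0.004], [0.136, 0.024, -0.99]]
wrist_force: [0.4, 0.7, -0.2]
width: 0.001
```

```bash
python3 go.py -36 -245 200; python3 snap.py wrist w8
```

```text
t 15.4 rack now [ -39.1 -239.2  196.9] target [ 0.547  -0.3172  0.2   ] tooldelta mm [-2.6 -5.7 -3.6] tilt [-0.138 -0.004] yaw err 0.48 F [ 0.4  0.7 -0.2]
15.4 [ 0.5428 -0.3121  0.1969] [[-0.97, -0.201, -0.138], [-0.202, 0.979, -0.004], [0.136, 0.024, -0.99]] [ 0.42  0.69 -0.17] 0.0010703633120802327
```

View pics/w8.png

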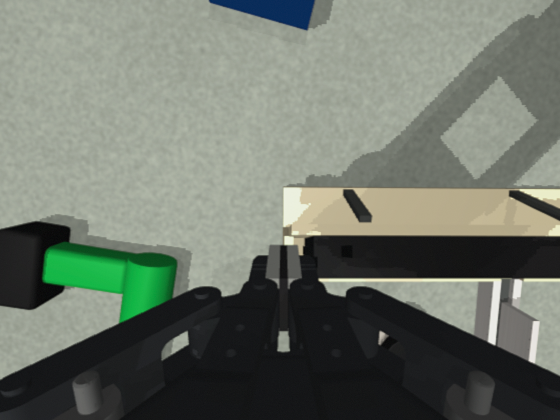

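```bash
python3 go.py -36 -240 129
```

```text
t 15.45 rack now [ -39.1 -239.   196.7] target [ 0.546  -0.3122  0.129 ] tooldelta mm [-12.3  -2.6  66.6] tilt [-0.139 -0.004] yaw err 0.51 F [ 0.2 -0.7 -0.2]
```

>>> apply_moves --series '[[[-0.002, -0.001, 0.01], -0.5], [[-0.004, -0.001, 0.02], 0], [[-0.004, 0, 0.02], 0], [[-0.002, 0, 0.012], 0], [[0, 0, 0], 0], [[0, 0, 0], 0]]'

```text
time_s: 16.05
position: [0.5488, -0.3043, 0.1276]
orientation: [[-0.965, -0.221, -0.14], [-0.223, 0.975, -0.002], [0.137, 0.03, -0.99]]
wrist_force: [0.9, -0.6, 0.3]
width: 0.0
```

```bash
python3 go.py -36 -205 129; python3 snap.py wrist w9
```

```text
t 16.05 rack now [ -31.7 -232.8  127.6] target [ 0.5392 -0.2779  0.129 ] tooldelta mm [ 3.5 27.9 -0.1] tilt [-0.14  -0.002] yaw err 1.66 F [ 0.9 -0.6  0.3]
16.05 [ 0.5488 -0.3043  0.1276] [[-0.965, -0.221, -0.14], [-0.223, 0.975, -0.002], [0.137, 0.03, -0.99]] [ 0.93 -0.56  0.31] 0.00020352718138348782
```

View pics/w9.png

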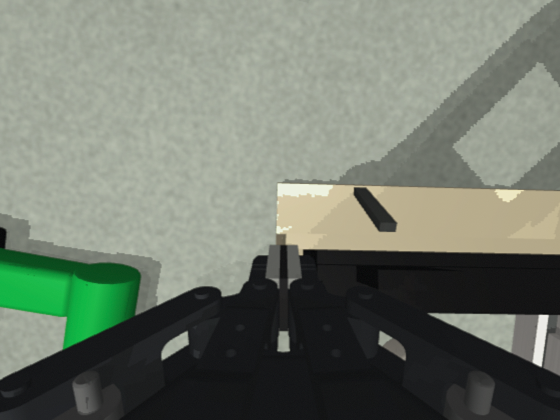

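>>> apply_moves --series '[[[0.001, 0.005, 0], 0.8], [[0.001, 0.007, 0], 0.8], [[0.001, 0.007, 0], 0], [[0, 0.006, 0], 0], [[0, 0.006, 0], 0], [[0, 0.006, 0], 0]]'

```text
time_s: 16.7
position: [0.5393, -0.2684, 0.134]
orientation: [[-0.973, -0.19, -0.133], [-0.191, 0.982, -0.009], [0.132, 0.017, -0.991]]
wrist_force: [0.1, -2.0, -0.2]
width: 0.002
```

```bash
python3 go.py -36 -180 129; python3 snap.py wrist w10
```

```text
t 16.7 rack now [ -34.1 -195.7  134. ] target [ 0.5344 -0.2534  0.129 ] tooldelta mm [ 1.2 15.6  5.4] tilt [-0.133 -0.009] yaw err -0.12 F [ 0.1 -2.  -0.2]
16.7 [ 0.5393 -0.2684  0.134 ] [[-0.973, -0.19, -0.133], [-0.191, 0.982, -0.009], [0.132, 0.017, -0.991]] [ 0.14 -2.03 -0.2 ] 0.0018954230495222412
```

View pics/w10.png

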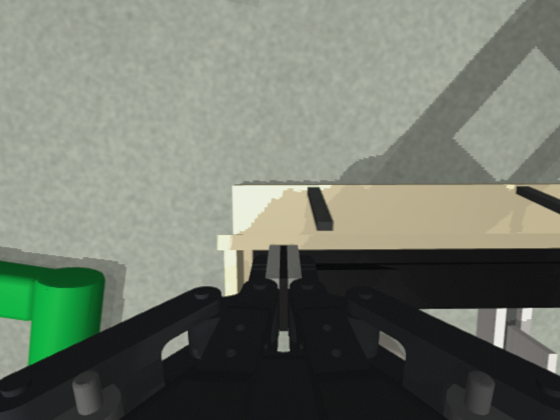

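>>> apply_moves --series '[[[0, 0.007, 0.002], 0], [[0, 0.008, 0.001], 0], [[0, 0.008, 0.001], 0], [[0, 0.008, 0.001], 0], [[0, 0.008, 0], 0], [[0, 0.008, 0], 0]]'

```text
time_s: 17.35
position: [0.5301, -0.2205, 0.1319]
orientation: [[-0.973, -0.19, -0.128], [-0.19, 0.982, -0.013], [0.129, 0.011, -0.992]]
wrist_force: [1.2, -3.0, 2.8]
width: 0.001
```

```bash
python3 go.py -36 -130 129; python3 snap.py side s11; python3 snap.py wrist w11
python3 - <<'E'
import pickle,cv2,numpy as np
c=pickle.load(open("pics/s11.pkl","rb"))[1]["color"][130:350,210:400,::-1]; cv2.imwrite("pics/s11z.png",cv2.resize(np.clip(c*1.6,0,255).astype(np.uint8),None,fx=2.7,fy=2.7,interpolation=cv2.INTER_CUBIC))
c=pickle.load(open("pics/w11.pkl","rb"))[1]["color"][:,:,::-1]; cv2.imwrite("pics/w11z.png",np.clip(c*2.5,0,255).astype(np.uint8))
E
```

```text
t 17.35 rack now [ -33.9 -146.9  131.9] target [ 0.5248 -0.2043  0.129 ] tooldelta mm [ 1.7 16.9  3.4] tilt [-0.128 -0.013] yaw err -0.17 F [ 1.2 -3.   2.8]
17.35 [ 0.5301 -0.2205  0.1319] [[-0.973, -0.19, -0.128], [-0.19, 0.982, -0.013], [0.129, 0.011, -0.992]] [ 1.24 -3.04  2.82] 0.0013783066608844417
17.4 [ 0.5299 -0.2189  0.1319] [[-0.973, -0.191, -0.129], [-0.191, 0.982, -0.012], [0.129, 0.013, -0.992]] [ 0.48 -1.46  0.38] -0.0012009454039071852
```

View pics/s11z.png

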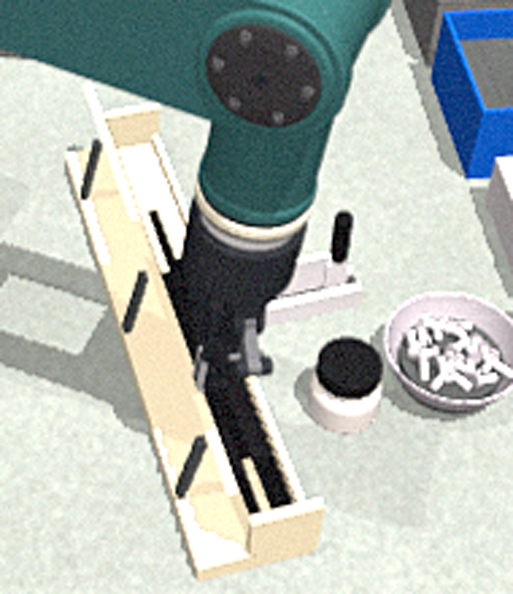

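View pics/w11z.png

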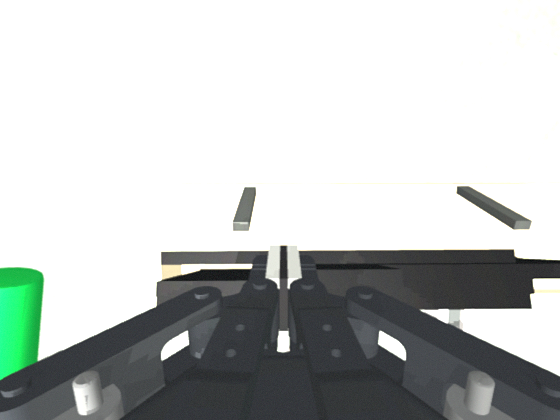

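>>> apply_moves --series '[[[0, 0.008, 0.001], 0], [[0, 0.009, 0.001], 0], [[0, 0.009, 0.001], 0], [[0, 0.009, 0.001], 0], [[0, 0.009, 0], 0], [[0, 0.009, 0], 0], [[0, 0.009, 0], 0], [[0, 0.009, 0], 0]]'

```text
time_s: 18.25
position: [0.5148, -0.145, 0.1282]
orientation: [[-0.973, -0.19, -0.129], [-0.19, 0.982, -0.013], [0.129, 0.012, -0.992]]
wrist_force: [1.9, -2.0, 1.2]
width: 0.002
```

```bash
python3 go.py -36 -60 129; python3 snap.py wrist w12
python3 - <<'E'
import pickle,cv2,numpy as np
c=pickle.load(open("pics/w12.pkl","rb"))[1]["color"][:,:,::-1]; cv2.imwrite("pics/w12z.png",np.clip(c*2.,0,255).astype(np.uint8))
E
```

```text
t 18.25 rack now [-34.4 -69.9 128.2] target [ 0.5113 -0.1356  0.129 ] tooldelta mm [ 1.7  9.9 -0.4] tilt [-0.129 -0.013] yaw err -0.15 F [ 1.9 -2.   1.2]
18.25 [ 0.5148 -0.145   0.1282] [[-0.973, -0.19, -0.129], [-0.19, 0.982, -0.013], [0.129, 0.012, -0.992]] [ 1.94 -1.97  1.22] 0.002155492332253147
```

View pics/w12z.png

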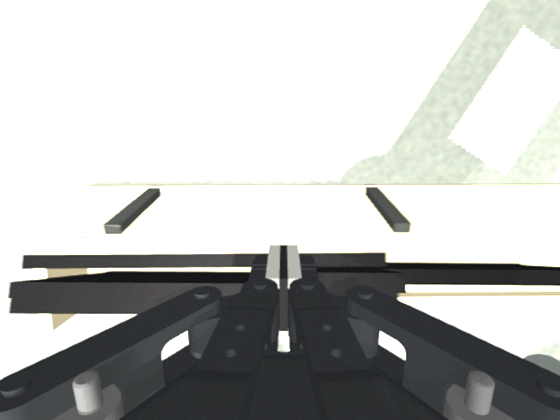

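>>> apply_moves --series '[[[0.0005, 0.008, 0], 0], [[0.0005, 0.008, 0], 0], [[0.0005, 0.008, 0], 0], [[0.0005, 0.008, 0], 0], [[0.0005, 0.008, 0], 0], [[0.0005, 0.008, 0], 0], [[0.0005, 0.008, 0], 0]]'

```text
time_s: 19.0
position: [0.502, -0.0867, 0.1306]
orientation: [[-0.974, -0.19, -0.122], [-0.19, 0.982, -0.016], [0.123, 0.008, -0.992]]
wrist_force: [3.9, -4.3, 1.6]
width: 0.0
```

```bash
python3 go.py -38 0 129; python3 snap.py wrist w13; python3 snap.py side s13
python3 - <<'E'
import pickle,cv2,numpy as np
c=pickle.load(open("pics/w13.pkl","rb"))[1]["color"][:,:,::-1]; cv2.imwrite("pics/w13z.png",np.clip(c*2.,0,255).astype(np.uint8))
c=pickle.load(open("pics/s13.pkl","rb"))[1]["color"][130:350,210:400,::-1]; cv2.imwrite("pics/s13z.png",cv2.resize(np.clip(c*1.6,0,255).astype(np.uint8),None,fx=2.7,fy=2.7,interpolation=cv2.INTER_CUBIC))
E
```

```text
t 19.0 rack now [-35.8 -10.2 130.6] target [ 0.4978 -0.0771  0.129 ] tooldelta mm [ 2.1 10.2  1.9] tilt [-0.122 -0.016] yaw err -0.14 F [ 3.9 -4.3  1.6]
19.0 [ 0.502  -0.0867  0.1306] [[-0.974, -0.19, -0.122], [-0.19, 0.982, -0.016], [0.123, 0.008, -0.992]] [ 3.95 -4.28  1.61] 5.67589236324646e-05
19.05 [ 0.5013 -0.085   0.1305] [[-0.974, -0.191, -0.123], [-0.191, 0.982, -0.013], [0.124, 0.01, -0.992]] [ 0.76 -1.31  0.78] 0.0009743744525308646
```

View pics/w13z.png

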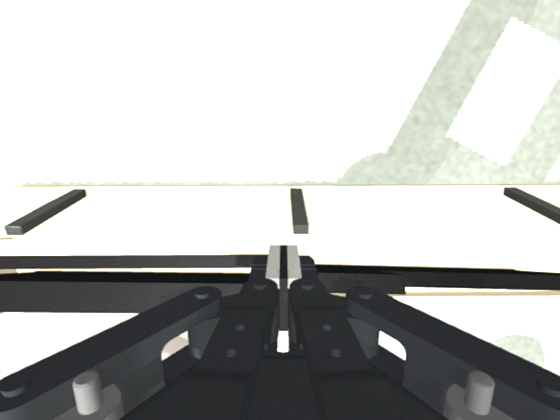

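View pics/s13z.png

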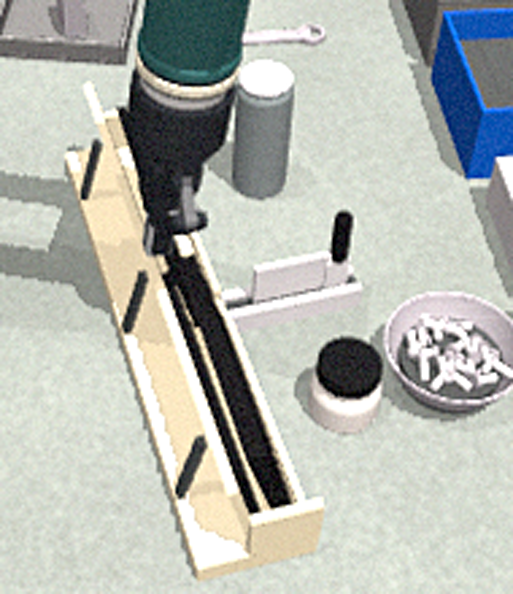

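>>> apply_moves --series '[[[0.0005, 0.007, 0], 0], [[0.0005, 0.007, 0], 0], [[0.0005, 0.007, 0], 0], [[0.0005, 0.007, 0], 0]]'

```text
time_s: 19.5
position: [0.49, -0.055, 0.1285]
orientation: [[-0.973, -0.191, -0.134], [-0.191, 0.982, -0.009], [0.133, 0.017, -0.991]]
wrist_force: [-0.6, -1.0, 1.2]
width: 0.004
```

```bash
python3 go.py -38 34 129; python3 snap.py wrist w14; python3 snap.py side s14
python3 - <<'E'
import pickle,cv2,numpy as np
c=pickle.load(open("pics/w14.pkl","rb"))[1]["color"][:,:,::-1]; cv2.imwrite("pics/w14z.png",np.clip(c*2.,0,255).astype(np.uint8))
c=pickle.load(open("pics/s14.pkl","rb"))[1]["color"][130:350,210:400,::-1]; cv2.imwrite("pics/s14z.png",cv2.resize(np.clip(c*1.6,0,255).astype(np.uint8),None,fx=2.7,fy=2.7,interpolation=cv2.INTER_CUBIC))
E
```

```text
t 19.5 rack now [-41.5  23.3 128.5] target [ 0.4913 -0.0438  0.129 ] tooldelta mm [-3.4 10.8 -0.8] tilt [-0.134 -0.009] yaw err -0.11 F [-0.6 -1.   1.2]
19.5 [ 0.49   -0.055   0.1285] [[-0.973, -0.191, -0.134], [-0.191, 0.982, -0.009], [0.133, 0.017, -0.991]] [-0.59 -1.03  1.15] 0.003603696427534858
19.55 [ 0.4896 -0.0538  0.1284] [[-0.972, -0.192, -0.134], [-0.192, 0.981, -0.008], [0.133, 0.018, -0.991]] [ 0.09  1.79 -1.16] 0.0005499687705117656
```

View pics/w14z.png

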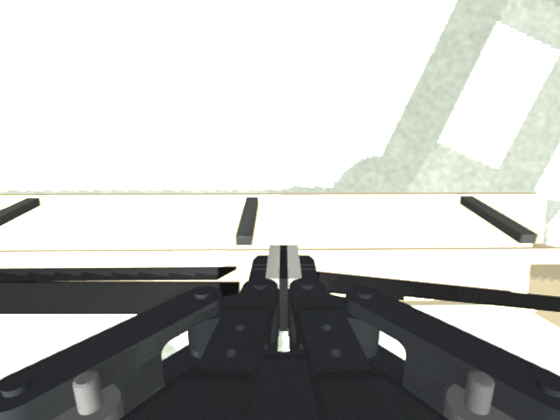

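View pics/s14z.png

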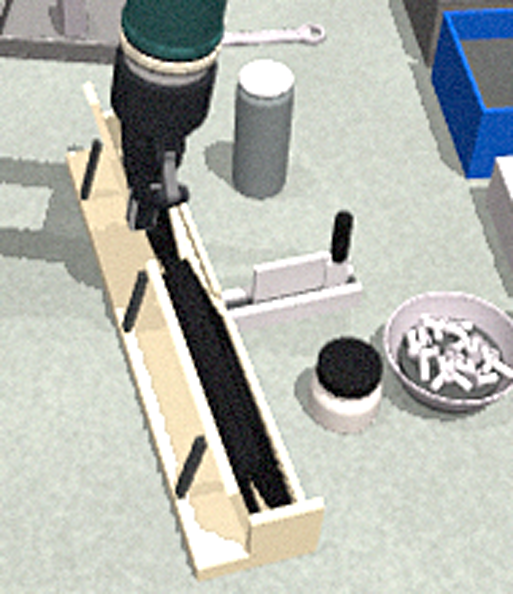

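>>> apply_moves --series '[[[-0.0005, 0.005, 0.0], 0], [[0, 0.005, 0], 0], [[0, 0.004, 0], 0]]'

```text
time_s: 19.9
position: [0.4877, -0.0412, 0.1289]
orientation: [[-0.972, -0.191, -0.134], [-0.191, 0.981, -0.012], [0.133, 0.014, -0.991]]
wrist_force: [-1.3, -10.3, 3.5]
width: -0.005
```

```bash
python3 go.py -38 34 129; python3 snap.py scene c15; python3 snap.py wrist w15
python3 - <<'E'
import pickle,cv2,numpy as np
c=pickle.load(open("pics/w15.pkl","rb"))[1]["color"][:,:,::-1]; cv2.imwrite("pics/w15z.png",np.clip(c*3.,0,255).astype(np.uint8))
c=pickle.load(open("pics/c15.pkl","rb"))[1]["color"][170:270,170:370,::-1]; cv2.imwrite("pics/c15z.png",cv2.resize(np.clip(c*1.6,0,255).astype(np.uint8),None,fx=4,fy=4,interpolation=cv2.INTER_CUBIC))
E
```

```text
t 19.9 rack now [-41.   37.2 128.9] target [ 0.4913 -0.0438  0.129 ] tooldelta mm [-3.  -3.2 -0.6] tilt [-0.134 -0.012] yaw err -0.07 F [ -1.3 -10.3   3.5]
19.9 [ 0.4877 -0.0412  0.1289] [[-0.972, -0.191, -0.134], [-0.191, 0.981, -0.012], [0.133, 0.014, -0.991]] [ -1.25 -10.29   3.53] -0.004785563702387396
19.95 [ 0.4878 -0.0414  0.1292] [[-0.972, -0.191, -0.133], [-0.191, 0.981, -0.013], [0.133, 0.013, -0.991]] [-0.34 -4.93  1.71] -0.0022727274194317554
```

View pics/w15z.png

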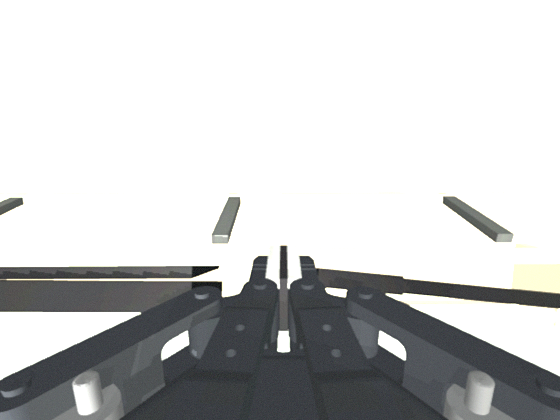

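View pics/c15z.png

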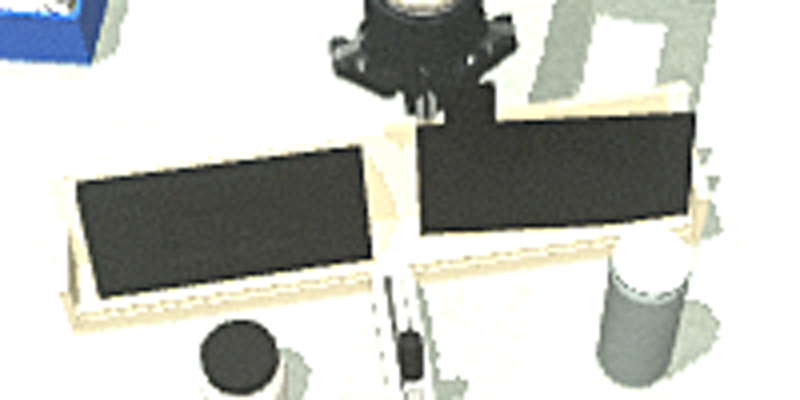

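>>> apply_moves --series '[[[0, 0.003, 0], 0], [[0, 0.003, 0], 0], [[0, -0.01, -0.002], 0], [[0, -0.015, -0.01], 0], [[0, 0, -0.02], 0], [[0, 0.01, -0.02], 0], [[0, 0.02, -0.01], 0], [[0, 0, 0], 0]]'

```text
time_s: 20.8
position: [0.4966, -0.0366, 0.1966]
orientation: [[-0.974, -0.187, -0.129], [-0.186, 0.982, -0.018], [0.13, 0.007, -0.991]]
wrist_force: [0.5, 0.1, -0.1]
width: -0.001
```

```bash
python3 go.py -38 34 180; python3 snap.py wrist w16
python3 - <<'E'
from h import *; from rk import *
d=pickle.load(open("pics/w16.pkl","rb"))[1]; cv2.imwrite("pics/w16z.png",np.clip(d["color"][:,:,::-1]*2.5,0,255).astype(np.uint8))
R=tor(cloud(d)); bl=d["color"].max(-1)<60
for y0 in np.arange(-.1,.24,.02):
    m=(abs(R[...,1]-y0)<.003)&bl&(R[...,2]>.015)&(R[...,2]<.15)&(R[...,0]>-.09)&(R[...,0]<.03); q=R[m]
    if m.sum()>3:
        q=q[np.argsort(q[:,0])]; print(y0.round(2),m.sum(),(q[::max(1,len(q)//8)][:,[0,2]]*1000).round(0).tolist())
E
```

```text
t 20.8 rack now [-31.4  40.  196.6] target [ 0.4913 -0.0438  0.18  ] tooldelta mm [ 4.4 -6.2 17.2] tilt [-0.129 -0.018] yaw err -0.35 F [ 0.5  0.1 -0.1]
20.8 [ 0.4966 -0.0366  0.1966] [[-0.974, -0.187, -0.129], [-0.186, 0.982, -0.018], [0.13, 0.007, -0.991]] [ 0.45  0.06 -0.07] -0.0005586026863441455
-0.1 296 [[-35.0, 99.0], [-32.0, 99.0], [-29.0, 99.0], [-27.0, 109.0], [-24.0, 110.0], [-20.0, 109.0], [-16.0, 111.0], [-11.0, 103.0]]
-0.08 300 [[-35.0, 99.0], [-31.0, 98.0], [-29.0, 109.0], [-27.0, 108.0], [-23.0, 111.0], [-20.0, 110.0], [-17.0, 111.0], [-11.0, 104.0], [18.0, 27.0]]
-0.06 312 [[-34.0, 99.0], [-31.0, 98.0], [-29.0, 108.0], [-26.0, 110.0], [-23.0, 110.0], [-19.0, 109.0], [-16.0, 111.0], [-7.0, 94.0]]
-0.04 313 [[-35.0, 100.0], [-31.0, 100.0], [-29.0, 109.0], [-27.0, 109.0], [-23.0, 111.0], [-19.0, 110.0], [-16.0, 109.0], [-10.0, 103.0], [18.0, 27.0]]
-0.02 321 [[-35.0, 99.0], [-31.0, 99.0], [-29.0, 109.0], [-26.0, 109.0], [-23.0, 110.0], [-19.0, 108.0], [-16.0, 50.0], [-10.0, 103.0], [19.0, 26.0]]
0.0 158 [[-65.0, 28.0], [-62.0, 37.0], [-60.0, 45.0], [-59.0, 50.0], [-57.
[... 830 characters left out ...]
6.0, 110.0], [-25.0, 110.0], [-23.0, 112.0], [-21.0, 112.0], [-20.0, 111.0], [-15.0, 99.0], [-8.0, 80.0], [-3.0, 62.0], [8.0, 33.0]]
0.16 146 [[-24.0, 110.0], [-22.0, 111.0], [-21.0, 111.0], [-19.0, 112.0], [-18.0, 112.0], [-12.0, 96.0], [-7.0, 81.0], [3.0, 54.0], [11.0, 30.0]]
0.18 156 [[-23.0, 109.0], [-21.0, 110.0], [-19.0, 110.0], [-17.0, 112.0], [-16.0, 112.0], [-11.0, 100.0], [-6.0, 84.0], [4.0, 57.0], [12.0, 32.0]]
0.2 160 [[-20.0, 111.0], [-18.0, 109.0], [-16.0, 111.0], [-15.0, 111.0], [-12.0, 111.0], [-7.0, 96.0], [-0.0, 75.0], [7.0, 53.0]]
0.22 159 [[-18.0, 110.0], [-16.0, 111.0], [-15.0, 111.0], [-13.0, 111.0], [-12.0, 111.0], [-7.0, 99.0], [-1.0, 82.0], [7.0, 59.0], [17.0, 32.0]]
```

View pics/w16z.png

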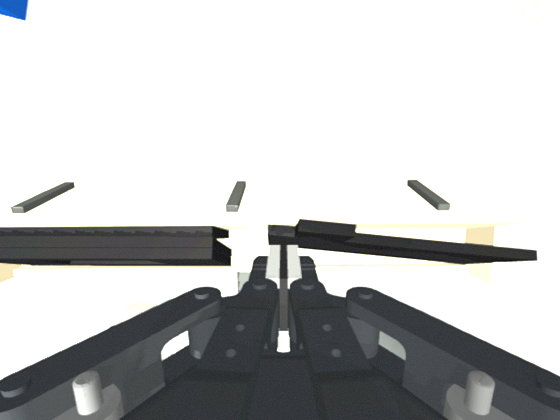

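```bash
python3 go.py 30 190 190;  python3 go.py 30 190 95
```

```text
t 20.85 rack now [-31.6  38.9 195.9] target [0.528  0.1224 0.19  ] tooldelta mm [-60.9 151.5  -1.3] tilt [-0.13  -0.019] yaw err -0.39 F [ 0.6 -1.7  0.4]
t 20.85 rack now [-31.6  38.9 195.9] target [0.528  0.1224 0.095 ] tooldelta mm [-73.4 151.   92.8] tilt [-0.13  -0.019] yaw err -0.39 F [ 0.6 -1.7  0.4]
```

>>> apply_moves --series '[[[-0.008, 0.015, 0], -0.3], [[-0.012, 0.03, 0], 0], [[-0.012, 0.03, 0], 0], [[-0.012, 0.03, 0], 0], [[-0.012, 0.03, 0], 0], [[-0.005, 0.016, 0], 0], [[0, 0, 0], 0]]'

```text
time_s: 21.55
position: [0.5297, 0.1196, 0.1838]
orientation: [[-0.974, -0.183, -0.137], [-0.182, 0.983, -0.021], [0.138, 0.005, -0.99]]
wrist_force: [-0.9, -1.0, -0.9]
width: -0.001
```

```bash
python3 go.py 30 190 95
```

```text
t 21.55 rack now [ 31.1 186.9 183.8] target [0.528  0.1224 0.095 ] tooldelta mm [-11.1   2.7  88.2] tilt [-0.137 -0.021] yaw err -0.55 F [-0.9 -1.  -0.9]
```

>>> apply_moves --series '[[[-0.002, 0.001, 0.015], 0], [[-0.003, 0.001, 0.025], 0], [[-0.003, 0, 0.025], 0], [[-0.002, 0, 0.014], 0], [[0, 0, 0.0], 0], [[0, 0, 0], 0]]'

```text
time_s: 22.15
position: [0.5267, 0.1126, 0.097]
orientation: [[-0.974, -0.175, -0.141], [-0.174, 0.985, -0.025], [0.143, 0.0, -0.99]]
wrist_force: [0.4, 0.6, -0.1]
width: 0.001
```

```bash
python3 go.py 0 190 95; python3 snap.py wrist w17; python3 snap.py side s17
python3 - <<'E'
import pickle,cv2,numpy as np
c=pickle.load(open("pics/s17.pkl","rb"))[1]["color"][100:320,190:400,::-1]; cv2.imwrite("pics/s17z.png",cv2.resize(np.clip(c*1.6,0,255).astype(np.uint8),None,fx=2.7,fy=2.7,interpolation=cv2.INTER_CUBIC))
E
```

```text
t 22.15 rack now [ 26.9 180.6  97. ] target [0.4985 0.1166 0.095 ] tooldelta mm [26.5  8.9  5.9] tilt [-0.141 -0.025] yaw err -1.01 F [ 0.4  0.6 -0.1]
22.15 [0.5267 0.1126 0.097 ] [[-0.974, -0.175, -0.141], [-0.174, 0.985, -0.025], [0.143, 0.0, -0.99]] [ 0.41  0.63 -0.12] 0.0009634483329930576
22.2 [0.5267 0.1126 0.097 ] [[-0.974, -0.175, -0.141], [-0.174, 0.985, -0.025], [0.143, 0.0, -0.99]] [ 0.41 -0.2  -0.26] -0.0033866267883158746
```

View pics/w17.png

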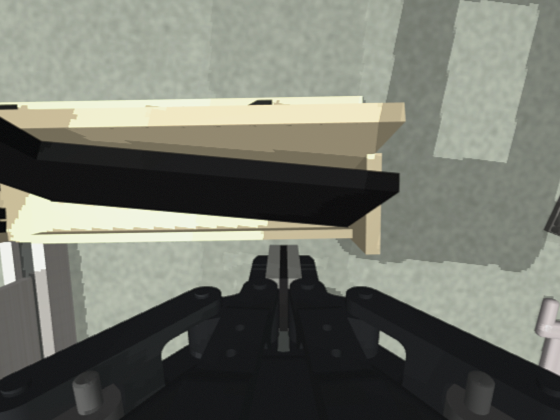

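View pics/s17z.png

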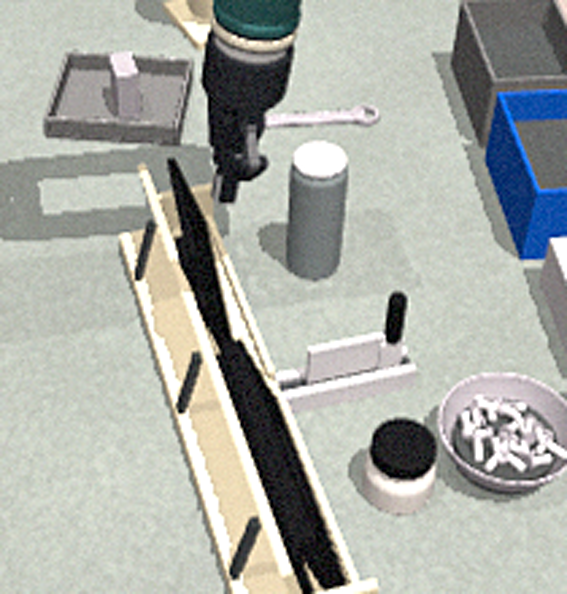

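>>> apply_moves --series '[[[0.005, 0.001, 0.001], 0.5], [[0.006, 0, 0.001], 0.4], [[0.006, 0, 0.001], 0], [[0.006, 0, 0.001], 0], [[0.005, 0, 0.001], 0]]'

```text
time_s: 22.75
position: [0.4989, 0.1091, 0.1002]
orientation: [[-0.978, -0.159, -0.132], [-0.157, 0.987, -0.024], [0.134, -0.002, -0.991]]
wrist_force: [0.4, -0.5, -0.7]
width: 0.005
```

```bash
python3 go.py -10 190 95; python3 snap.py wrist w18
```

```text
t 22.75 rack now [ -1.  182.5 100.2] target [0.4887 0.1147 0.095 ] tooldelta mm [8.4 7.2 6.4] tilt [-0.132 -0.024] yaw err -1.96 F [ 0.4 -0.5 -0.7]
22.75 [0.4989 0.1091 0.1002] [[-0.978, -0.159, -0.132], [-0.157, 0.987, -0.024], [0.134, -0.002, -0.991]] [ 0.43 -0.5  -0.74] 0.004903466840454415
```

View pics/w18.png

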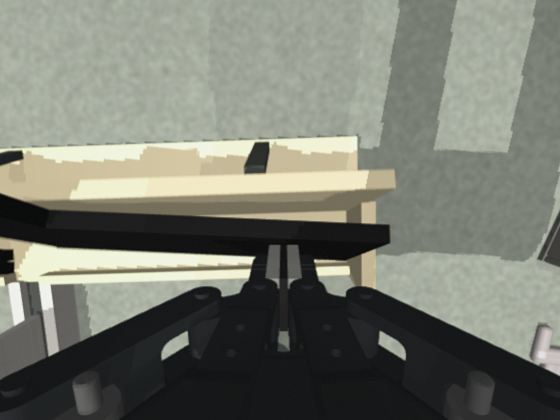

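>>> apply_moves --series '[[[0.005, 0, 0.002], -1], [[0.005, 0, 0.002], -0.9], [[0.005, 0, 0.001], 0], [[0.004, 0, 0.001], 0]]'

```text
time_s: 23.2
position: [0.4883, 0.1073, 0.0997]
orientation: [[-0.975, -0.196, -0.103], [-0.195, 0.981, -0.018], [0.105, 0.002, -0.994]]
wrist_force: [8.5, 1.8, -1.5]
width: -0.002
```

```bash
python3 go.py -20 190 95; python3 snap.py wrist w19
```

```text
t 23.2 rack now [-11.8 182.8  99.7] target [0.4789 0.1128 0.095 ] tooldelta mm [7.6 7.2 5.5] tilt [-0.103 -0.018] yaw err 0.18 F [ 8.5  1.8 -1.5]
23.2 [0.4883 0.1073 0.0997] [[-0.975, -0.196, -0.103], [-0.195, 0.981, -0.018], [0.105, 0.002, -0.994]] [ 8.49  1.83 -1.49] -0.002394035041382024
```

View pics/w19.png

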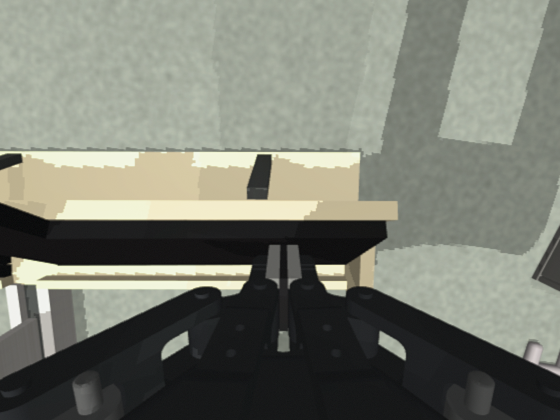

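>>> apply_moves --series '[[[-0.01, 0, 0], 0], [[-0.02, 0, -0.01], 0], [[-0.01, 0, -0.03], 0], [[0, -0.01, -0.03], 0], [[0, -0.03, -0.02], 0], [[0, -0.04, 0], 0], [[0, -0.03, 0], 0], [[0, 0, 0], 0]]'

```text
time_s: 24.05
position: [0.5601, 0.0069, 0.1843]
orientation: [[-0.972, -0.204, -0.113], [-0.203, 0.979, -0.021], [0.115, 0.003, -0.993]]
wrist_force: [0.3, 0.4, -0.3]
width: 0.0
```

```bash
python3 go.py -38 0 180; python3 snap.py wrist w20; python3 snap.py scene c20
python3 - <<'E'
from h import *; from rk import *
d=pickle.load(open("pics/w20.pkl","rb"))[1]; cv2.imwrite("pics/w20z.png",np.clip(d["color"][:,:,::-1]*2.5,0,255).astype(np.uint8))
for n in("w20","c20"):
    d=pickle.load(open(f"pics/{n}.pkl","rb"))[1]
    R=tor(cloud(d)); bl=d["color"].max(-1)<60
    for y0 in np.arange(-.1,.24,.04):
        m=(abs(R[...,1]-y0)<.003)&bl&(R[...,2]>.015)&(R[...,2]<.15)&(R[...,0]>-.09)&(R[...,0]<.03); q=R[m]
        if m.sum()>3:
            q=q[np.argsort(q[:,0])]; print(n,y0.round(2),m.sum(),(q[::max(1,len(q)//7)][:,[0,2]]*1000).round(0).tolist())
    m=bl&(R[...,2]>.035)&(R[...,2]<.115)&(R[...,0]>-.047)&(R[...,0]<.03)&(R[...,1]>.005)&(R[...,1]<.27); print('ends',np.percentile(R[m][:,1],[.2,99.8]))
    for lo,hi in((.04,.06),(.06,.08),(.08,.1),(.1,.115)):
        mm=m&(R[...,2]>lo)&(R[...,2]<hi); print(lo,np.percentile(R[mm][:,1],[1,99]))
    m=(d["color"].min(-1)>70)&(R[...,1]>.2)&(R[...,1]<.25)&(R[...,2]>.06)&(R[...,2]<.067)&(R[...,0]>-.015)&(R[...,0]<.025); print('stop top y',m.sum(),np.percentile(R[m][:,1],[2,98]) if m.sum() else 0)
E
```

```text
t 24.05 rack now [ 39.3  70.5 184.3] target [ 0.4978 -0.0771  0.18  ] tooldelta mm [ 77.1 -69.5  13.1] tilt [-0.113 -0.021] yaw err 0.68 F [ 0.3  0.4 -0.3]
24.05 [0.5601 0.0069 0.1843] [[-0.972, -0.204, -0.113], [-0.203, 0.979, -0.021], [0.115, 0.003, -0.993]] [ 0.26  0.35 -0.28] 0.00012640240249020218
24.1 [0.5596 0.0085 0.1841] [[-0.972, -0.205, -0.114], [-0.204, 0.979, -0.019], [0.116, 0.005, -0.993]] [0.24 0.28 0.33] 0.0035999808942961163
w20 -0.1 551 [[-35.0, 97.0], [-28.0, 108.0], [-23.0, 111.0], [-17.0, 110.0], [-11.0, 103.0], [-4.0, 61.0], [5.0, 48.0], [17.0, 27.0]]
w20 -0.06 551 [[-35.0, 97.0], [-28.0, 109.0], [-23.0, 111.0], [-17.0, 110.0], [-11.0, 105.0], [-4.0, 85.0], [5.0, 62.0], [18.0, 27.0]]
w20 -0.02 572 [[-35.0, 97.0], [-28.0, 109.0], [-22.0, 112.0], [-16.0, 111.0], [-11.0, 105.0], [-4.0, 88.0], [4.0, 64.0], [18.0, 27.0]]
w20 0.06 819 [[-51.0, 134.0], [-44.0, 140.0], [-39.0, 131.0], [-34.0, 116.0], [-27.0, 104.0], [-18.0, 85.0], [-7.0, 63.0]]
w20 0.1 488 [[-36.0, 105.0], [-31.0, 108.0], [-26.0, 102.0], [-22.0, 91.0], [-16.0, 80.0], [-9.0, 66.0], [-1.0, 48.0], [9.0, 2
[... 1083 characters left out ...]
, 42.0], [9.0, 42.0]]
c20 0.1 43 [[-19.0, 86.0], [-14.0, 79.0], [-9.0, 65.0], [-6.0, 64.0], [-3.0, 57.0], [2.0, 44.0], [7.0, 40.0], [13.0, 29.0]]
c20 0.14 59 [[-31.0, 110.0], [-26.0, 102.0], [-18.0, 97.0], [-13.0, 80.0], [-7.0, 68.0], [-2.0, 49.0], [5.0, 38.0], [9.0, 28.0]]
c20 0.18 54 [[-32.0, 109.0], [-25.0, 94.0], [-21.0, 90.0], [-16.0, 81.0], [-10.0, 70.0], [-7.0, 64.0], [-1.0, 47.0], [7.0, 40.0]]
c20 0.22 63 [[-34.0, 106.0], [-25.0, 109.0], [-19.0, 88.0], [-13.0, 75.0], [-6.0, 65.0], [-1.0, 52.0], [5.0, 44.0]]
ends [0.0271261 0.2256385]
0.04 [0.02983656 0.22443788]
0.06 [0.02822234 0.22291108]
0.08 [0.02839662 0.22273692]
0.1 [0.02775103 0.22296084]
stop top y 23 [0.22589412 0.23405854]
```

View pics/w20z.png

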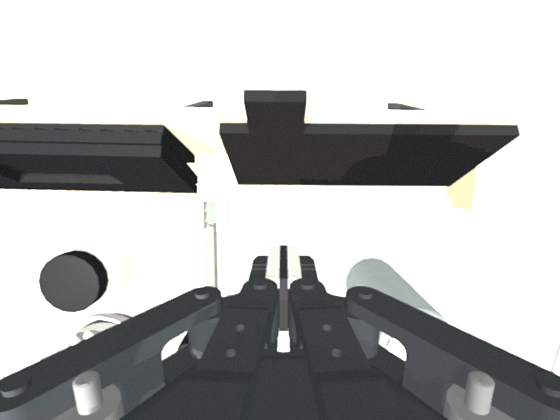

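Run:
```python
import pickle,cv2,numpy as np
c=pickle.load(open("pics/c20.pkl","rb"))[1]["color"][170:270,170:370,::-1]; cv2.imwrite("pics/c20z.png",cv2.resize(np.clip(c*1.6,0,255).astype(np.uint8),None,fx=4,fy=4,interpolation=cv2.INTER_CUBIC))
```

```text
(no output)
```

View pics/c20z.png

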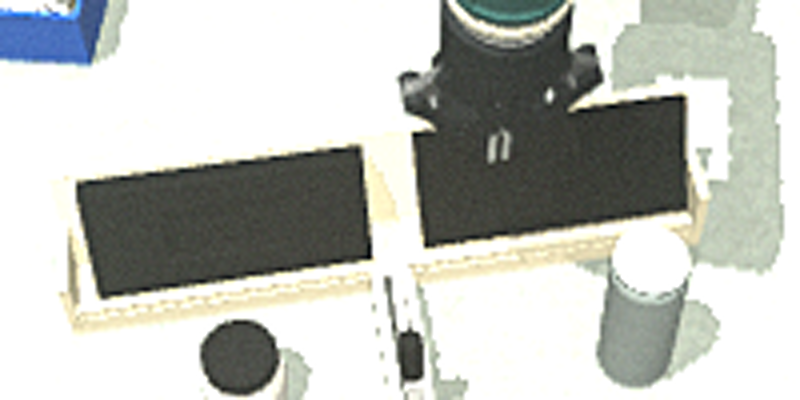

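```bash
python3 go.py -42 12 178
```

```text
t 24.15 rack now [ 39.   73.4 183.9] target [ 0.4916 -0.0661  0.178 ] tooldelta mm [ 80.7 -60.3  15. ] tilt [-0.114 -0.019] yaw err 0.82 F [-0.7  0.3 -0.1]
```

>>> apply_moves --series '[[[0.008, -0.015, 0.001], 0.4], [[0.017, -0.015, 0.002], 0.4], [[0.017, -0.015, 0.002], 0], [[0.017, -0.015, 0.002], 0], [[0.014, -0.004, 0.002], 0], [[0.007, 0, 0], 0], [[0, 0, 0], 0]]'

```text
time_s: 24.85
position: [0.487, -0.0682, 0.1808]
orientation: [[-0.972, -0.202, -0.123], [-0.201, 0.979, -0.019], [0.124, 0.007, -0.992]]
wrist_force: [0.5, 0.0, -0.0]
width: -0.001
```

```bash
python3 go.py -42 12 127
```

```text
t 24.85 rack now [-46.9  10.8 180.8] target [ 0.4916 -0.0661  0.127 ] tooldelta mm [-11.6   0.8  52.8] tilt [-0.123 -0.019] yaw err 0.53 F [ 0.5  0.  -0. ]
```

>>> apply_moves --series '[[[-0.003, 0, 0.012], 0.3], [[-0.004, 0, 0.02], 0.2], [[-0.004, 0, 0.015], 0], [[0, 0, 0.004], 0], [[0, 0, 0], 0]]'

```text
time_s: 25.35
position: [0.4932, -0.0641, 0.1247]
orientation: [[-0.973, -0.197, -0.122], [-0.196, 0.98, -0.018], [0.123, 0.006, -0.992]]
wrist_force: [0.1, -0.0, -0.2]
width: -0.001
```

```bash
python3 go.py -42 33 127
```

```text
t 25.35 rack now [-40.   13.7 124.7] target [ 0.4875 -0.0455  0.127 ] tooldelta mm [ 2.1 19.3 -2. ] tilt [-0.122 -0.018] yaw err 0.25 F [ 0.1 -0.  -0.2]
```

>>> apply_moves --series '[[[0.001, 0.005, -0.001], 0], [[0.001, 0.005, 0], 0], [[0, 0.005, 0], 0], [[0, 0.004, 0], 0], [[0, 0.003, 0], 0]]'

```text
time_s: 25.85
position: [0.4885, -0.0442, 0.1292]
orientation: [[-0.973, -0.197, -0.117], [-0.195, 0.98, -0.027], [0.12, -0.003, -0.993]]
wrist_force: [0.1, -10.2, 2.6]
width: 0.002
```

>>> apply_moves --series '[[[0, 0.004, 0], 0], [[0, 0.004, 0], 0], [[0, 0.003, 0], 0]]'

```text
time_s: 26.15
position: [0.4891, -0.0425, 0.1345]
orientation: [[-0.975, -0.195, -0.107], [-0.19, 0.98, -0.05], [0.114, -0.028, -0.993]]
wrist_force: [-0.8, -6.3, 1.3]
width: 0.001
```

```bash
python3 go.py -42 33 127; python3 snap.py wrist w21; python3 snap.py scene c21
python3 - <<'E'
from h import *; from rk import *
for n in("c21",):
    d=pickle.load(open(f"pics/{n}.pkl","rb"))[1]
    c=d["color"][170:270,170:370,::-1]; cv2.imwrite("pics/c21z.png",cv2.resize(np.clip(c*1.6,0,255).astype(np.uint8),None,fx=4,fy=4,interpolation=cv2.INTER_CUBIC))
    R=tor(cloud(d)); bl=d["color"].max(-1)<60
    m=bl&(R[...,2]>.035)&(R[...,2]<.115)&(R[...,0]>-.047)&(R[...,0]<.03)&(R[...,1]>.005)&(R[...,1]<.27)
    for lo,hi in((.04,.06),(.06,.08),(.08,.1),(.1,.115)):
        mm=m&(R[...,2]>lo)&(R[...,2]<hi); print(lo,np.percentile(R[mm][:,1],[1,99]))
E
```

```text
t 26.15 rack now [-39.9  35.7 134.5] target [ 0.4875 -0.0455  0.127 ] tooldelta mm [ 1.2 -2.5  7.7] tilt [-0.107 -0.05 ] yaw err 0.12 F [-0.8 -6.3  1.3]
26.15 [ 0.4891 -0.0425  0.1345] [[-0.975, -0.195, -0.107], [-0.19, 0.98, -0.05], [0.114, -0.028, -0.993]] [-0.8  -6.33  1.32] 0.000781554222972037
26.2 [ 0.4892 -0.0423  0.1348] [[-0.975, -0.195, -0.106], [-0.19, 0.98, -0.05], [0.114, -0.028, -0.993]] [ 0.15 -7.18  1.77] -0.0002872418913860256
0.04 [0.02720676 0.22281474]
0.06 [0.02890286 0.22567891]
0.08 [0.02920574 0.22523756]
0.1 [0.02949378 0.22403353]
```

View pics/c21z.png

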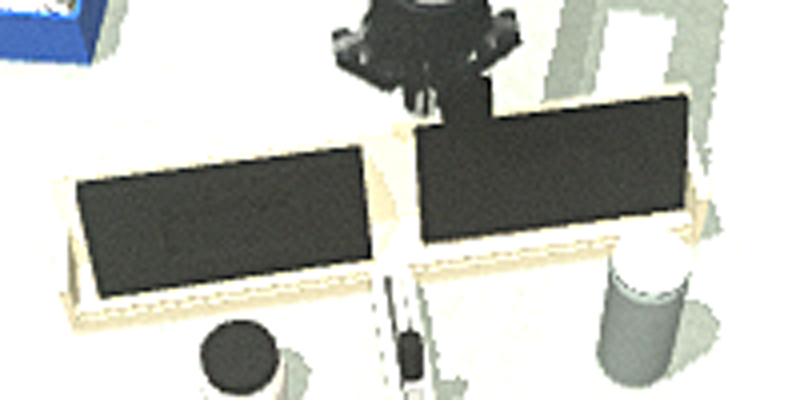

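>>> apply_moves --series '[[[0, -0.006, 0], 0], [[0, -0.012, -0.005], 0], [[0, 0, -0.025], 0], [[0, 0, -0.025], 0], [[0, 0, -0.01], 0]]'

```text
time_s: 26.75
position: [0.4993, -0.0584, 0.2014]
orientation: [[-0.975, -0.194, -0.109], [-0.19, 0.981, -0.047], [0.116, -0.026, -0.993]]
wrist_force: [0.8, -0.4, -0.1]
width: -0.004
```

```bash
python3 go.py 129 0 190
```

```text
t 26.75 rack now [-33.   18.1 201.4] target [ 0.6617 -0.045   0.19  ] tooldelta mm [-162.2  -18.1   -6.9] tilt [-0.109 -0.047] yaw err 0.11 F [ 0.8 -0.4 -0.1]
```

>>> apply_moves --series '[[[-0.015, -0.003, -0.003], 0], [[-0.03, -0.004, -0.002], 0], [[-0.03, -0.004, -0.001], 0], [[-0.03, -0.004, -0.001], 0], [[-0.03, -0.003, 0], 0], [[-0.02, 0, 0], 0], [[-0.005, 0, 0], 0], [[0, 0, 0], 0]]' --grip 0

```text
time_s: 27.55
position: [0.6662, -0.0471, 0.1909]
orientation: [[-0.975, -0.193, -0.106], [-0.189, 0.981, -0.046], [0.113, -0.024, -0.993]]
wrist_force: [0.1, -0.0, -0.3]
width: 1.002
```

```bash
python3 go.py 129 0 90; python3 snap.py wrist w22
```

```text
t 27.55 rack now [133.   -3.  190.9] target [ 0.6617 -0.045   0.09  ] tooldelta mm [ -7.4   5.4 100.6] tilt [-0.106 -0.046] yaw err 0.04 F [ 0.1 -0.  -0.3]
27.55 [ 0.6662 -0.0471  0.1909] [[-0.975, -0.193, -0.106], [-0.189, 0.981, -0.046], [0.113, -0.024, -0.993]] [ 0.1  -0.01 -0.34] 1.001843134413584
```

View pics/w22.png

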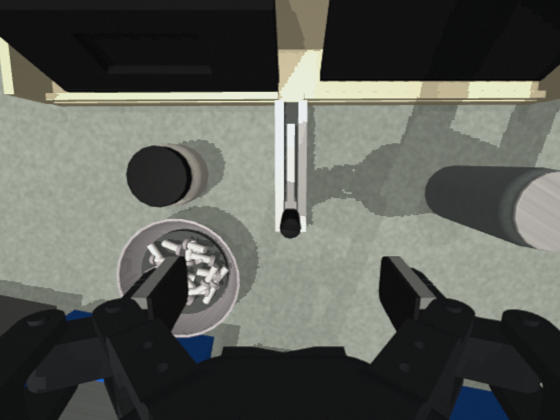

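>>> apply_moves --series '[[[-0.002, 0.002, 0.015], 0], [[-0.002, 0.002, 0.025], 0], [[-0.002, 0.001, 0.03], 0], [[-0.001, 0, 0.02], 0], [[0, 0, 0.008], 0], [[0, 0, 0], 0]]'

```text
time_s: 28.2
position: [0.6558, -0.0458, 0.089]
orientation: [[-0.976, -0.192, -0.107], [-0.188, 0.981, -0.045], [0.113, -0.024, -0.993]]
wrist_force: [-0.2, -0.1, -0.7]
width: 1.0
```

```bash
python3 go.py 129 0 88; python3 snap.py wrist w23
```

```text
t 28.2 rack now [123.1   0.3  89. ] target [ 0.6617 -0.045   0.088 ] tooldelta mm [-6.  -0.3  0.3] tilt [-0.107 -0.045] yaw err -0.05 F [-0.2 -0.1 -0.7]
28.2 [ 0.6558 -0.0458  0.089 ] [[-0.976, -0.192, -0.107], [-0.188, 0.981, -0.045], [0.113, -0.024, -0.993]] [-0.21 -0.07 -0.7 ] 0.9999799470066892
```

View pics/w23.png

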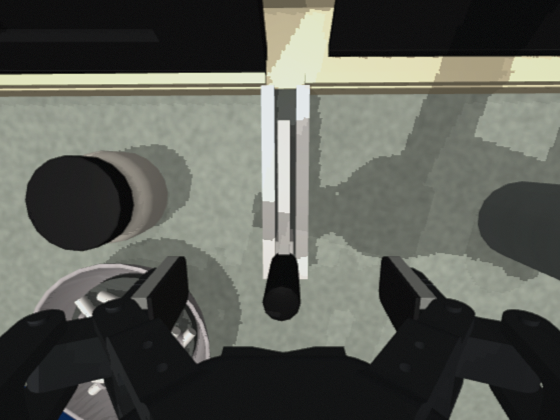

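>>> apply_moves --series '[[[-0.005, 0, 0], 0], [[0, 0, 0], 0], [[0, 0, 0], 0], [[0, 0, 0], 0], [[0, 0, 0], 0], [[0, 0, 0], 0], [[0, 0, 0], 0], [[0, 0, 0], 0], [[0, 0, 0], 0], [[0.006, 0, 0.001], 0], [[0.01, 0, 0.001], 0], [[0.01, 0, 0.001], 0], [[0.01, 0, 0.001], 0]]' --grip 1 --squeeze 40

```text
time_s: 29.55
position: [0.6285, -0.0518, 0.0951]
orientation: [[-0.977, -0.192, -0.091], [-0.189, 0.981, -0.045], [0.098, -0.027, -0.995]]
wrist_force: [2.0, -0.4, 0.0]
width: 0.169
```

```bash
python3 go.py 60 0 88; python3 snap.py wrist w24
```

```text
t 29.55 rack now [95.1 -0.3 95.1] target [ 0.594  -0.0583  0.088 ] tooldelta mm [34.2  0.4 10.5] tilt [-0.091 -0.045] yaw err -0.03 F [ 2.  -0.4  0. ]
29.55 [ 0.6285 -0.0518  0.0951] [[-0.977, -0.192, -0.091], [-0.189, 0.981, -0.045], [0.098, -0.027, -0.995]] [ 2.03 -0.37  0.01] 0.1688901028397636
```

View pics/w24.png

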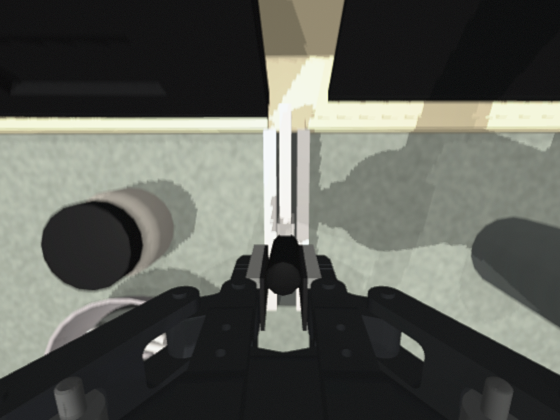

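Knob gripped at (285,275), gate moving in; z creeping up, so compensate and continue.

>>> apply_moves --series '[[[0.008, 0, 0.003], 0], [[0.008, 0, 0.002], 0], [[0.008, 0, 0.002], 0], [[0.006, 0, 0.001], 0], [[0.005, 0, 0.001], 0], [[0.004, 0, 0], 0]]'

```text
time_s: 30.2
position: [0.5954, -0.0583, 0.0952]
orientation: [[-0.98, -0.192, -0.06], [-0.19, 0.981, -0.041], [0.067, -0.029, -0.997]]
wrist_force: [14.7, 1.5, -8.1]
width: 0.163
```

```bash
python3 go.py 60 0 88; python3 snap.py wrist w25
```

```text
t 30.2 rack now [61.3 -0.3 95.2] target [ 0.594  -0.0583  0.088 ] tooldelta mm [0.9 0.5 7.3] tilt [-0.06  -0.041] yaw err -0.02 F [14.7  1.5 -8.1]
30.2 [ 0.5954 -0.0583  0.0952] [[-0.98, -0.192, -0.06], [-0.19, 0.981, -0.041], [0.067, -0.029, -0.997]] [14.67  1.53 -8.11] 0.1633523000407821
```

View pics/w25.png

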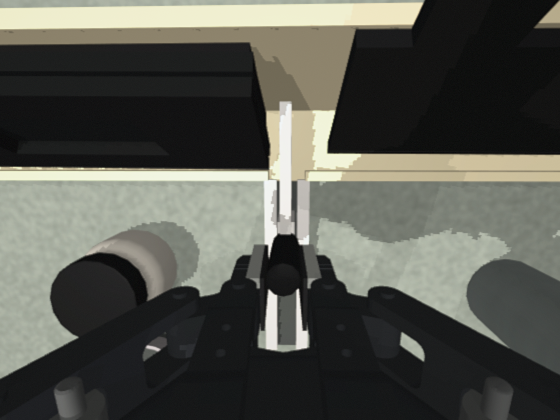

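>>> apply_moves --series '[[[0.004, 0, 0], 0], [[0.004, 0, 0], 0], [[0.002, 0, 0], 0]]'

```text
time_s: 30.55
position: [0.5955, -0.0583, 0.0952]
orientation: [[-0.981, -0.193, -0.033], [-0.192, 0.981, -0.038], [0.04, -0.031, -0.999]]
wrist_force: [6.2, 1.7, 0.7]
width: 0.167
```

>>> apply_moves --series '[[[0, 0, 0], 0], [[0, 0, 0], 0], [[0, 0, 0], 0], [[0, 0, 0], 0], [[0, 0, 0], 0], [[0, 0, -0.02], 0], [[0, 0, -0.03], 0], [[0, 0, -0.04], 0], [[0, 0, -0.03], 0], [[0, 0, 0], 0]]' --grip 0

```text
time_s: 31.55
position: [0.5944, -0.0546, 0.2124]
orientation: [[-0.98, -0.192, -0.052], [-0.19, 0.981, -0.039], [0.058, -0.028, -0.998]]
wrist_force: [0.7, 0.1, 0.5]
width: 1.001
```

```bash
python3 go.py 60 0 88; python3 snap.py wrist w26; python3 snap.py side s26; python3 snap.py scene c26;python3 - <<'E'
from h import *; from rk import *
for n in("w26","s26","c26"):
    d=pickle.load(open(f"pics/{n}.pkl","rb"))[1]; R=tor(cloud(d))
    m=(R[...,2]>.1)&(R[...,2]<.115)&(R[...,0]>.03)&(R[...,0]<.18)&(abs(R[...,1])<.025); print(n,'knob',np.median(R[m],0),m.sum())
    m=(abs(R[...,2]-.064)<.004)&(abs(R[...,1])<.006)&(R[...,0]>-.06)&(R[...,0]<.12); q=R[m]; print('gate top',m.sum(),np.percentile(q[:,0],[1,99]))
    bl=d["color"].max(-1)<60
    m=bl&(R[...,2]>.04)&(R[...,2]<.115)&(R[...,0]>-.047)&(R[...,0]<.03)&(R[...,1]<.27)
    for s in (m&(R[...,1]>.01),m&(R[...,1]<-.005)): print('ends',np.percentile(R[s][:,1],[.5,99.5]))
    c=d["color"][:,:,::-1]; 
    if n!="w26": x0,y0=(190,100) if n[0]=="s" else (170,170); c=cv2.resize(c[y0:y0+(250 if n[0]=="s" else 130),x0:x0+(220 if n[0]=="s" else 280)],None,fx=2.4 if n[0]=="s" else 2.85,fy=2.4 if n[0]=="s" else 2.85,interpolation=cv2.INTER_CUBIC)
    cv2.imwrite(f"pics/{n}z.png",np.clip(c*1.6,0,255).astype(np.uint8))
E
```

```text
t 31.55 rack now [ 61.1   3.5 212.4] target [ 0.594  -0.0583  0.088 ] tooldelta mm [-6.200e+00 -1.000e-01  1.243e+02] tilt [-0.052 -0.039] yaw err -0.01 F [0.7 0.1 0.5]
31.55 [ 0.5944 -0.0546  0.2124] [[-0.98, -0.192, -0.052], [-0.19, 0.981, -0.039], [0.058, -0.028, -0.998]] [0.73 0.07 0.47] 1.0009397279835042
31.6 [ 0.5935 -0.0545  0.2101] [[-0.98, -0.192, -0.055], [-0.19, 0.981, -0.038], [0.062, -0.027, -0.998]] [ 0.56 -0.75  0.33] 1.0000557206456602
31.65 [ 0.5925 -0.0544  0.2076] [[-0.98, -0.192, -0.059], [-0.19, 0.981, -0.037], [0.066, -0.025, -0.998]] [ 0.23  0.33 -0.3 ] 0.9991366862528296
w26 knob [0.05910783 0.000584   0.10693308] 322
gate top 625 [-0.05580979  0.05288621]
ends [0.02683418 0.22296046]
ends [-0.20905245 -0.01134542]
s26 knob [ 0.05983256 -0.00235605  0.10691252] 40
gate top 81 [-0.05465681  0.06542363]
ends [0.02538457 0.22110178]
ends [-0.21344683 -0.01256308]
c26 knob [ 0.06255055 -0.00079858  0.10842867] 28
gate top 46 [-0.02883069  0.0706903 ]
ends [0.02734337 0.22325074]
ends [-0.49870454 -0.0138603 ]
```

View pics/w26z.png

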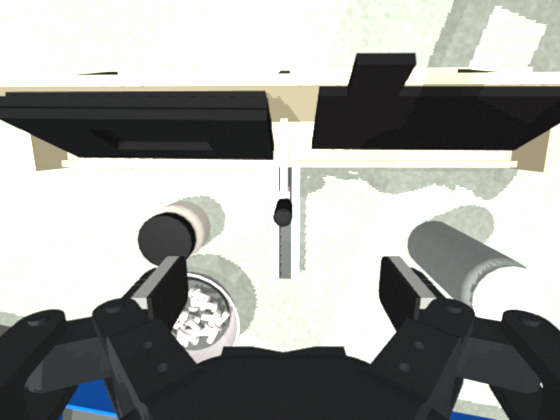

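View pics/s26z.png

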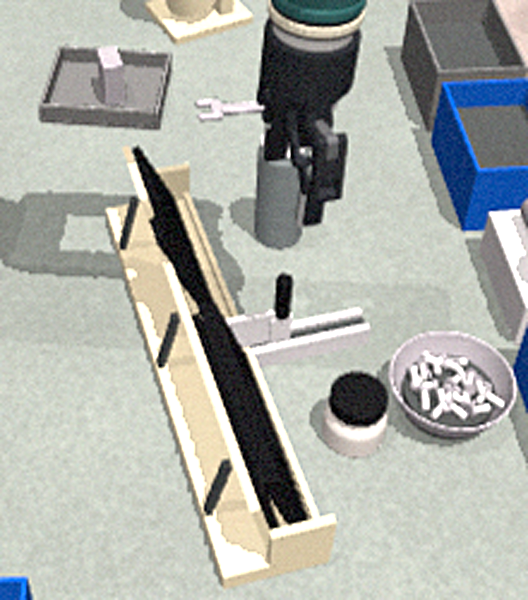

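View pics/c26z.png

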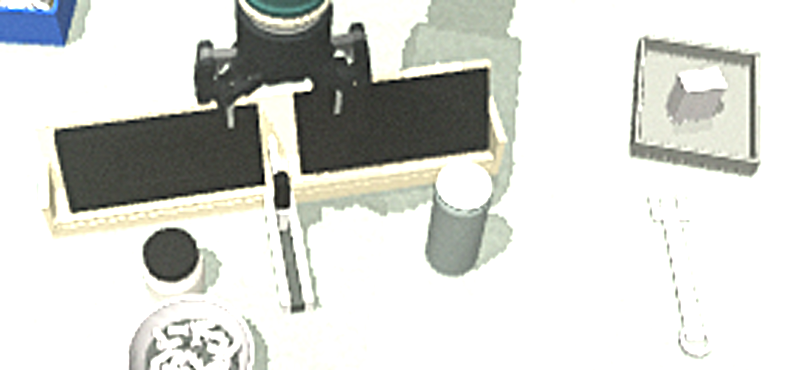

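>>> apply_moves --series '[[[0, 0.02, -0.005], 0], [[0.01, 0.035, -0.005], 0], [[0.01, 0.035, -0.005], 0], [[0.01, 0.035, -0.003], 0], [[0.01, 0.03, 0], 0], [[0, 0.01, 0], 0], [[0, 0, 0], 0]]'

```text
time_s: 32.4
position: [0.5127, 0.1038, 0.205]
orientation: [[-0.977, -0.189, -0.095], [-0.186, 0.982, -0.037], [0.1, -0.019, -0.995]]
wrist_force: [0.4, -0.1, -0.0]
width: 1.004
```

```bash
python3 snap.py wrist w27
python3 - <<'E'
from h import *; from rk import *
d=pickle.load(open("pics/w27.pkl","rb"))[1]; R=tor(cloud(d)); mx=d["color"].max(-1)
bl=mx<60
for lo in (.03,.04,.05,.06,.07,.08,.09,.1):
    m=bl&(R[...,2]>lo)&(R[...,2]<lo+.01)&(R[...,0]>-.05)&(R[...,0]<.03)&(R[...,1]<.27)&(R[...,1]>.012); print(lo,m.sum(),np.percentile(R[m][:,1],[1,99]).round(4))
m=(~bl)&(abs(R[...,2]-.063)<.004)&(R[...,1]>.2)&(R[...,1]<.25)&(R[...,0]>-.02)&(R[...,0]<.025); print('stop',np.percentile(R[m][:,1],[1,99]))
c=d["color"][:,:,::-1]; cv2.imwrite("pics/w27z.png",np.clip(c*2.,0,255).astype(np.uint8))
E
```

```text
32.4 [0.5127 0.1038 0.205 ] [[-0.977, -0.189, -0.095], [-0.186, 0.982, -0.037], [0.1, -0.019, -0.995]] [ 0.37 -0.08 -0.01] 1.0042430338971982
0.03 635 [0.0302 0.2234]
0.04 679 [0.0297 0.2243]
0.05 785 [0.0299 0.2236]
0.06 852 [0.0295 0.2236]
0.07 969 [0.0287 0.2239]
0.08 1125 [0.0286 0.2232]
0.09 1218 [0.0285 0.2236]
0.1 3401 [0.0288 0.2244]
stop [0.22704073 0.23507158]
```

View pics/w27z.png

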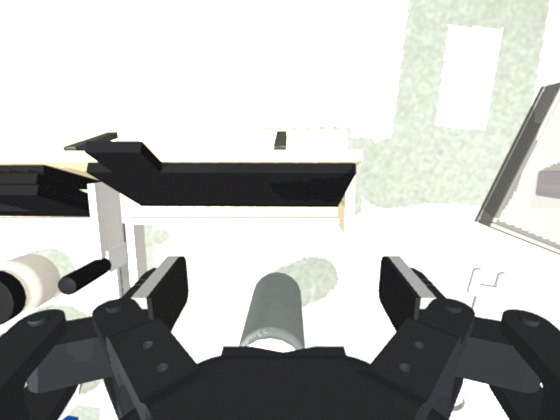

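```bash
python3 -c "
from cell import workorder; print(workorder.hand_in())"
```

```text
the job is handed in; nothing more can be done
None
```

I finished all the steps in the order asked and handed the job in at about 32 s, with the arm clear of everything. The hand-in gave no verdict.

**What I did:**
- **Gauge block:** I lifted it out of the exit bay and stood it upright in the grey tray.
- **Gate opening:** It started about 7–9 mm open. I drew it out by the knob to its stop, at about 130 mm in the rack's frame.
- **Tab plate:** I slid it along the ledge by pushing the tab's end edge. It came out skewed by about 6°, so I pressed it flat against the back board and pushed it home again, with about 10 N at the end stop.
- **Gate closing:** I pushed it shut to its stop with about 15 N.

**What the last checks showed:**
- **Gate:** The knob is at 59–62 mm, against 60 mm for fully shut.
- **Tab plate:** It lies parallel to the rack. Its far end measures 1 mm or so short of the stop face, which is within the camera error.
- **Other plates:** All three still stand in the stack bay, ending about 12 mm before the gate. They have tipped back slightly into the empty place.
- **Bystanders:** The jar, bowl, spray can and spanner look undisturbed in the final pictures. I did not check the driver and fixing bin closely, but the arm did not go near them.

**What disagreed:** The three cameras' edge measurements of the tab plate differ by about 2 mm. The tool also drifted up to about 8° off vertical while moving, which caused no unwanted contact that I could see.

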